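# Turn over the engine covers and scrap the one without its boss

## Robot

A 7-joint arm with a two-finger parallel gripper is mounted at the origin on the work surface. World frame = base frame: x ahead of the robot, y to its left, z up, the work surface at z = 0. Lengths are in m, angles in rad, forces in N, time in s.
With the tool pointing down it reaches from about 0.425 to 0.95 m from the base axis. Payload 4.7 kg.
Tool frame: the origin (TCP) lies at the very end of the fingers, on their centre line; the grasp point (between the pads) lies 19 mm behind it; y points along the fingers, z is the direction in which the jaws open and shut, and the axes are right-handed (so a half turn about y gives the same grasp; the last joint's range is limited). The gripper opens to 85 mm and grips with 20 to 120 N. Pads are 22 mm wide; open, the fingers measure 114 mm over their backs; the gripper's body (76 mm by 85 mm) begins 54 mm behind the grasp point. The pads swing forward as they close: fully open they stand 13 mm farther back than shut.
Start: joints at [-1.223, 0.469, -0.049, 1.532, 0.024, 1.141, -0.082], TCP at [0.248, 0.628, 0.231] pointing down, gripper open.
Joint ranges: [-2.59, 2.59], [-0.33, 1.99], [-1.39, 1.29], [0.1, 2.45], [-1.04, 4.18], [0.21, 1.99], [-2.66, 2.66]. Speed limits (rad/s): [2.57, 2.57, 3.14, 3.14, 3.14, 3.14, 3.14].

## Interface

Orientations are given as a rotation vector (axis times angle).
In Python, from plant import r gives the robot as it stands.
- The arm moves only by the tool drive_tool, never from a script. Its argument "deltas" is a list of rows, each a list of 6 numbers: the shift along the tool's x, y, z in m, then the turn, a rotation vector about the tool's x, y, z in degrees. A call has 1 to 5 rows; each row shifts and turns the pose as measured when the row begins, along the tool's axes as they then stand; what a row does not reach is not made up. A row lasts 1/12 s, in which the tool goes at most 41.7 mm and 7.16 degrees, less where a joint would pass 70% of its speed; a pose out of reach is approached as far as the arm can. A call is refused whole if a number of a shift passes 0.0417 or a number of a turn 7.16, either way. A call with a gripper value outside its range is refused whole. "jaw" is the finger opening in m, from 0 to 0.0854, set as the call begins (left out, the last holds). The fingers move at their own pace and stop on an object; "newtons" is the grip in N (left out, the last holds). Time passes only in rows, so rows that do not move let the fingers close. It gives the time, the measured TCP pose, the force and the opening at its end, in the units of the state.
- r.observe(): the state, without advancing time (a new reading comes with each control period).
- r.read_camera(name): name is "side" or "top"; returns the picture (384x512x3 uint8, red, green, blue); there is no depth.
- r.get_calibration(name): a dict with "K" (3x3 intrinsics, pixels), "k1" (the pictures are not rectified: a ray, as slopes to the right and down, at radius r is drawn at 1 + k1 r^2 times it, then the intrinsics apply), "pose" (4x4, takes a point from camera to world coordinates). Camera axes: x right, y down, z forward; pixel columns grow to the right and rows downward; lengths in m; the calibration is good to about 2 mm. A picture is of the moment at which its call begins. get_calibration takes no time and is no camera call.
- r.finish_job(): hands the job in, once; it reports no verdict.
The state is a dict: "time": time; "joints": joint angles; "qd": joint speeds; "joint_torque": joint torques, N m; "tool_pos": TCP position; "ee_rot": TCP orientation; "wrist_force": force on the tool from outside, world axes, zero at the start; "wrist_torque": the same for the moment, N m; "grip_width": finger opening in m.
Only numpy, scipy, OpenCV 4.12 (cv2) and the standard library are available. Lean on these libraries where they do the work, as an engineer would, in place of code of your own. Each camera call takes 0.05 s, during which the arm holds its last target. There are 200 camera calls.

## Task

Turn each of the two green engine covers over on the blue mat so that it lies with its hollow underside up, and see which one lacks the round metal boss in the middle of its underside. Put the one without a boss in the red scrap tray once it has been turned over, and leave the good one on the mat, underside up. Leave the wrench on the mat and the pulley in the tray where they are.

Things in the scene. Friction and masses are not known exactly. Their poses are not given: they have to be found in the camera images.
- cover_a_center (a point): Centre (half-way up) of the good cover: a plain box 90 mm long (x), 64 wide (y), 42 high (z), about 0.35 kg, flat upright sides painted green, flat top with bare metal patch and dark bolt holes. Hollow below: 12 mm top plate, 6 mm skirt wall, dark inside. It starts hollow side down on the mat, z axis up. Both covers look alike from above and may lie left or right.
- cover_b_center (a point): Centre (half-way up) of the faulty cover: a plain box 90 mm long (x), 64 wide (y), 42 high (z), about 0.35 kg, flat upright sides painted green, flat top with bare metal patch and dark bolt holes. Hollow below: 12 mm top plate, 6 mm skirt wall, dark inside. It starts hollow side down on the mat, z axis up. Both covers look alike from above and may lie left or right.
- cover_a: The good cover: in the middle of its underside stands a bright metal boss 26 mm across, 25 mm high, its end 5 mm below the rim. Origin: middle of the underside, at rim level; axes as its centre point. Its centre of mass lies some 16 mm from the top face: stood on an end (90 mm tall), it falls onto its top once leaned about 20 degrees that way.
- cover_b: The faulty cover: underneath there is no boss, only the flat dark floor 30 mm below the rim. Origin: middle of the underside, at rim level; axes as its centre point. Its centre of mass lies some 16 mm from the top face: stood on an end (90 mm tall), it falls onto its top once leaned about 20 degrees that way.
- mat: blue inspection mat, fixed, 300 mm along its x, 360 mm along its y, 3 mm thick; origin at the centre of its underside. The covers start side by side along its y, their length roughly along its x; a wrench lies along its far (+x) edge, 120 mm from its middle
- tray: red open scrap tray, fixed, 240 mm along its x, 190 mm along its y, 30 mm high, walls and floor 4 mm; origin at the centre of its underside. A scrap pulley stands in its far (+x) end; the near part, about 40 mm to its -x side of the middle, is free. Mat and tray change sides
- wrench: steel wrench, 170 mm long, about 10 mm high, lying on the far edge of the mat; bystander
- scrap_pulley: dark steel disc, 52 mm across, 22 mm high, in the far end of the tray; bystander
Things that resemble listed ones, but are neither listed nor needed, are in the scene too. What is shaped like the cover_a but white is not meant.

How it is judged:
On the way:
1. the cover without a boss lies on the mat, underside up (x of cover_b_center in the frame of mat between -0.15 and 0.15 m and y of cover_b_center in the frame of mat between -0.18 and 0.18 m and angle between cover_b_center's own z axis and vertical above 2.95 rad and height (world z) of cover_b_center below 0.035 m and linear speed of cover_b below 0.05 m/s), for 0.2 s.
At the end, for the whole second after the job is handed in: The good cover lies at rest on its top on the mat (underside up within about 11 degrees, its centre over the mat), and the cover without a boss rests inside the red tray (centre within its walls and under 70 mm high) (x of cover_a_center in the frame of mat between -0.15 and 0.15 m and y of cover_a_center in the frame of mat between -0.18 and 0.18 m and angle between cover_a_center's own z axis and vertical above 2.95 rad and height (world z) of cover_a_center below 0.035 m and linear speed of each of cover_a, cover_b below 0.05 m/s and x of cover_b_center in the frame of tray between -0.115 and 0.115 m and y of cover_b_center in the frame of tray between -0.09 and 0.09 m and height (world z) of cover_b_center below 0.07 m); the robot touches nothing.
It fails at once if the wrench or the pulley is pushed more than 40 mm from its place (distance of any of wrench, scrap_pulley from where it was at the start of the episode above 0.04 m).
It fails at once if the good cover is put in the scrap tray (x of cover_a_center in the frame of tray between -0.11 and 0.11 m and y of cover_a_center in the frame of tray between -0.085 and 0.085 m and height (world z) of cover_a_center below 0.07 m).
It also fails if it takes over 72 s, if anything falls off the work surface, if the arm or the gripper's body presses on something with over 40 N, if the wrist force passes 120 N, or if a joint passes its speed limit or range.

## Working session

There is one attempt and no reset: what is moved stays moved. The work goes in short steps, Python scripts to look and compute and a tool call to move; the robot and the scene stay as the last step left them, time stands still between calls to the robot, and variables do not carry over. Pictures are saved under pics/ and viewed, about 8 in all and at most 12, crops included, and the job is handed in when it is done.

Besides the shell and the picture viewer there is one more tool, called after "Request:" by a JSON object that holds its "api" and its "payload", one argument or row to a line. drive_tool: Moves the arm, as the interface text tells. Its arguments: {"type":"object","properties":{"deltas":{"type":"array"},"jaw":{"type":"number"},"newtons":{"type":"number"}},"required":["deltas"]}

```bash
mkdir -p pics; ls
python3 - <<'E'
from plant import r
import cv2,numpy as np
np.set_printoptions(precision=4,suppress=True)
s=r.observe();print(s)
for n in("top","side"):
    c=r.get_calibration(n);print(n,c["K"],c["k1"],c["pose"])
    im=r.read_camera(n);cv2.imwrite(f"pics/{n}0.png",im[:,:,::-1])
a=cv2.imread("pics/top0.png");b=cv2.imread("pics/side0.png")
cv2.imwrite("pics/both0.png",cv2.resize(np.vstack([a,b]),None,fx=.78,fy=.78))
E
```

```text
pics
{'time': 0.0, 'joints': array([-1.2229,  0.4694, -0.0486,  1.5337,  0.0241,  1.141 , -0.0823]), 'qd': array([ 0.0015, -0.0017, -0.0003, -0.001 ,  0.0014,  0.0009, -0.0005]), 'joint_torque': array([ -0.0002, -51.0288,  -0.0471, -23.7714,   0.0107,   0.0074,
         0.    ]), 'tool_pos': array([0.2482, 0.6271, 0.2302]), 'ee_rot': array([-1.5524,  0.296 , -0.2955]), 'wrist_force': array([ 0.0951, -0.0779,  0.7566]), 'wrist_torque': array([ 0.0162, -0.0071, -0.0082]), 'grip_width': 0.08541835845402526}
top [[417.7708   0.     258.6672]
 [  0.     417.7708 196.5034]
 [  0.       0.       1.    ]] -0.045709571240016025 [[-0.0263 -0.9988  0.0404  0.4584]
 [-0.9996  0.0267  0.0097 -0.0051]
 [-0.0108 -0.0401 -0.9991  0.8629]
 [ 0.      0.      0.      1.    ]]
side [[459.7185   0.     257.8254]
 [  0.     459.7185 190.0433]
 [  0.       0.       1.    ]] -0.10932495753551486 [[ 0.9904 -0.1133  0.0789  0.4297]
 [-0.1373 -0.7495  0.6477 -0.6849]
 [-0.0143 -0.6523 -0.7578  0.8418]
 [ 0.      0.      0.      1.    ]]
```

View pics/top0.png

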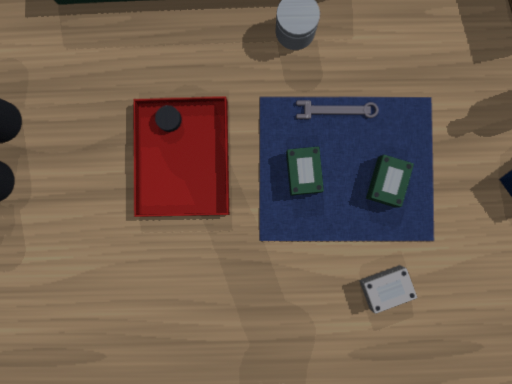

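View pics/side0.png

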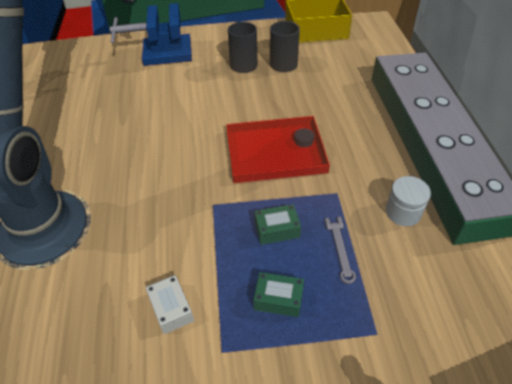

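The top view shows two green covers on the mat, at about (305,171) and (392,181). The white lookalike at (388,290) lies off the mat and isn't meant. The wrench is at (338,110), the tray at (181,157) and the pulley at (168,119). The side view agrees. Next I'll measure the covers, mat and tray.

```bash
cat > h.py <<'E'
from plant import r
import cv2,numpy as np
from scipy.spatial.transform import Rotation as R,Slerp
np.set_printoptions(precision=4,suppress=True)
def unproj(n,uv,z):
    c=r.get_calibration(n);k=c["k1"];T=np.array(c["pose"])
    d=cv2.undistortPoints(np.array(uv,float).reshape(-1,1,2),np.array(c["K"]),np.array([k,0,0,0,0.])).reshape(-1,2)
    w=np.c_[d,np.ones(len(d))]@T[:3,:3].T
    return T[:3,3]+w*((z-T[2,3])/w[:,2])[:,None]
def ori(yaw,th):  # approach dir: th from down toward heading yaw; jaws horizontal, perpendicular
    h=np.array([np.cos(yaw),np.sin(yaw),0]);y=np.sin(th)*h-np.cos(th)*np.array([0,0,1])
    z=np.cross([0,0,1],h); return R.from_matrix(np.c_[np.cross(y,z),y,z])
def plan(p,Rt,n=None,p0=None,R0=None,flip=True):
    s=r.observe(); p0=s["tool_pos"] if p0 is None else np.array(p0); R0=R.from_rotvec(s["ee_rot"]) if R0 is None else R0
    if flip and (R0.inv()*Rt).magnitude()>np.pi/2+.3: Rt=Rt*R.from_rotvec([0,np.pi,0])
    rv=np.degrees((R0.inv()*Rt).as_rotvec()); d=np.array(p)-p0
    m=int(np.ceil(max(np.linalg.norm(d)/.0405,np.linalg.norm(rv)/7.0,1))); n=max(n or m,m)
    st=R.from_rotvec(np.radians(rv/n)); 
    for i in range(n):
        Ri=R0*R.from_rotvec(np.radians(rv*i/n)); print(np.round(np.r_[Ri.inv().apply(d/n),rv/n],4).round([4,4,4,2,2,2]).tolist())
    return np.array(p),Rt
def pose():
    s=r.observe();Rm=R.from_rotvec(s["ee_rot"]).as_matrix()
    y=Rm[:,1];print("t",round(s["time"],2),"p",s["tool_pos"],"y",y,"z",Rm[:,2],"F",s["wrist_force"],"w",round(s["grip_width"],4),"\nq",s["joints"])
def rects(im,lo,hi,amin):
    m=cv2.inRange(cv2.cvtColor(im,cv2.COLOR_RGB2HSV),lo,hi);m=cv2.morphologyEx(m,cv2.MORPH_CLOSE,np.ones((5,5)))
    return [c for c in cv2.findContours(m,cv2.RETR_EXTERNAL,cv2.CHAIN_APPROX_NONE)[0] if cv2.contourArea(c)>amin]
E
python3 - <<'E'
from h import *
im=cv2.imread("pics/top0.png")[:,:,::-1].copy()
def show(nm,cs,z):
    for c in cs:
        P=unproj("top",c.reshape(-1,2),z)[:,:2].astype(np.float32)
        (x,y),wh,a=cv2.minAreaRect(P);px=c.reshape(-1,2).mean(0)
        print(nm,px,np.round([x,y,*wh,a],4))
G=rects(im,(45,60,20),(85,255,255),300);show("green",[c for c in G if c[:,0,1].mean()>60],.045)
# bare patch: bright low-saturation inside covers
W=rects(im,(0,0,110),(180,60,255),60);show("light",W,.045)
show("mat",rects(im,(105,100,20),(130,255,255),3000),.003)
show("tray",rects(im,(0,150,40),(6,255,255),3000)+rects(im,(174,150,40),(180,255,255),3000),.03)
pose()
E
```

```text
green [389.6443 180.9866] [ 0.5158 -0.2556  0.0706  0.0921 71.7784]
green [304.5067 170.48  ] [ 0.5402 -0.0885  0.0899  0.0644  3.7908]
light [390.7431 290.1319] [ 0.3034 -0.2489  0.0676  0.0892 18.8022]
light [392.3014 180.2329] [ 0.5164 -0.2607  0.0303  0.0502 71.7024]
light [305.0789 170.    ] [ 0.5411 -0.0898  0.0502  0.0299  3.9408]
light [345.5714 108.6633] [ 0.6592 -0.1727  0.0913  0.01   88.5745]
light [298.1736  14.0331] [ 0.8515 -0.0858  0.0885  0.0688 88.4174]
mat [345.5257 169.0659] [ 0.5466 -0.179   0.356   0.2957 88.4873]
tray [180.5191 156.7512] [ 0.5778  0.1585  0.1914  0.2393 89.6515]
t 0.1 p [0.2482 0.6272 0.2304] y [-0.0006 -0.0017 -1.    ] z [ 0.3679  0.9299 -0.0018] F [ 0.3374  0.8639 -1.1005] w 0.0852 
q [-1.2229  0.4694 -0.0486  1.5336  0.0241  1.141  -0.0823]
```

Run:
```python
from h import *
yaw=np.radians(3.8);h=np.array([np.cos(yaw),np.sin(yaw),0]);O=ori(yaw,np.radians(-20))
g=np.array([.541,-.090,0])+.007*h;g[2]=.008
a=O.as_matrix()[:,1]
print(g,a);plan(g-.1*a,O)
```

```text
[ 0.548  -0.0895  0.008 ] [-0.3413 -0.0227 -0.9397]Traceback (most recent call last):
  File "<stdin>", line 5, in <module>
  File "h.py", line 20, in plan
    Ri=R0*R.from_rotvec(np.radians(rv*i/n)); print(np.round(np.r_[Ri.inv().apply(d/n),rv/n],4).round([4,4,4,2,2,2]).tolist())
                                                   ~~~~~~~~~~~~~~~~~~~~~~~~~~~~~~~~~~~~~~~~~~~~~~~~~^^^^^^^^^^^^^^^
TypeError: 'list' object cannot be interpreted as an integer
```

```bash
sed -i 's/print(np.round(np.r_\[Ri.*$/print([round(float(v),k)+0 for v,k in zip(np.r_[Ri.inv().apply(d\/n),rv\/n],[4]*3+[1]*3)])/' h.py
python3 - <<'E'
from h import *
yaw=np.radians(3.8);h=np.array([np.cos(yaw),np.sin(yaw),0]);O=ori(yaw,np.radians(-20))
g=np.array([.541,-.090,0])+.007*h;g[2]=.008
a=O.as_matrix()[:,1]
plan(g-.1*a,O,20)
E
```

```text
[0.0287, 0.0065, -0.0271, -0.2, -1.3, 1.0]
[0.0282, 0.0061, -0.0277, -0.2, -1.3, 1.0]
[0.0277, 0.0057, -0.0283, -0.2, -1.3, 1.0]
[0.0271, 0.0053, -0.0288, -0.2, -1.3, 1.0]
[0.0266, 0.005, -0.0294, -0.2, -1.3, 1.0]
[0.026, 0.0047, -0.03, -0.2, -1.3, 1.0]
[0.0254, 0.0043, -0.0305, -0.2, -1.3, 1.0]
[0.0248, 0.004, -0.031, -0.2, -1.3, 1.0]
[0.0242, 0.0037, -0.0316, -0.2, -1.3, 1.0]
[0.0236, 0.0034, -0.0321, -0.2, -1.3, 1.0]
[0.0229, 0.0032, -0.0326, -0.2, -1.3, 1.0]
[0.0222, 0.0029, -0.0331, -0.2, -1.3, 1.0]
[0.0216, 0.0026, -0.0335, -0.2, -1.3, 1.0]
[0.0209, 0.0024, -0.034, -0.2, -1.3, 1.0]
[0.0202, 0.0022, -0.0344, -0.2, -1.3, 1.0]
[0.0194, 0.002, -0.0349, -0.2, -1.3, 1.0]
[0.0187, 0.0018, -0.0353, -0.2, -1.3, 1.0]
[0.0179, 0.0016, -0.0357, -0.2, -1.3, 1.0]
[0.0172, 0.0014, -0.036, -0.2, -1.3, 1.0]
[0.0164, 0.0013, -0.0364, -0.2, -1.3, 1.0]
```

Request:
{"api": "drive_tool", "payload": {
  "deltas": [
    [0.0287,0.0,-0.027,-0.2,-1.3,1.0],
    [0.028,0.0,-0.028,-0.2,-1.3,1.0],
    [0.0275,0.0,-0.0285,-0.2,-1.3,1.0],
    [0.027,0.0,-0.029,-0.2,-1.3,1.0],
    [0.0265,0.0,-0.0295,-0.2,-1.3,1.0]
  ],
  "jaw": 0.0854,
  "newtons": 60
}}

```text
time: 0.52
tool_pos: [0.3248, 0.4516, 0.2218]
ee_rot: [-1.563, 0.264, -0.106]
wrist_force: [0.6, 0.6, -0.2]
grip_width: 0.0852
```

Request:
{"api": "drive_tool", "payload": {
  "deltas": [
    [0.026,0.0,-0.03,-0.2,-1.3,1.0],
    [0.0255,0.0,-0.0305,-0.2,-1.3,1.0],
    [0.025,0.0,-0.031,-0.2,-1.3,1.0],
    [0.024,0.0,-0.0315,-0.2,-1.3,1.0],
    [0.0235,0.0,-0.032,-0.2,-1.3,1.0]
  ]
}}

```text
time: 0.93
tool_pos: [0.4182, 0.2661, 0.2063]
ee_rot: [-1.567, 0.242, 0.063]
wrist_force: [0.5, 0.9, -0.1]
grip_width: 0.0856
```

Request:
{"api": "drive_tool", "payload": {
  "deltas": [
    [0.023,0.0,-0.0325,-0.2,-1.3,1.0],
    [0.022,0.0,-0.033,-0.2,-1.3,1.0],
    [0.0215,0.0,-0.0335,-0.2,-1.3,1.0],
    [0.021,0.0,-0.034,-0.2,-1.3,1.0],
    [0.02,0.0,-0.0345,-0.2,-1.3,1.0]
  ]
}}

```text
time: 1.35
tool_pos: [0.5134, 0.0825, 0.1825]
ee_rot: [-1.562, 0.22, 0.231]
wrist_force: [0.9, 0.6, 0.1]
grip_width: 0.0853
```

Run:
```python
from h import *
pose()
yaw=np.radians(3.8);h=np.array([np.cos(yaw),np.sin(yaw),0]);O=ori(yaw,np.radians(-20))
g=np.array([.541,-.090,0])+.007*h;g[2]=.008
a=O.as_matrix()[:,1]
plan(g-.1*a,O)
```

```text
t 1.35 p [0.5134 0.0825 0.1825] y [-0.2833 -0.0042 -0.959 ] z [-0.0074  1.     -0.0022] F [0.9061 0.6283 0.0614] w 0.0853 
q [-0.2862  0.4137  0.1031  1.7758 -0.0948  1.2393  1.4358]
[0.0175, 0.0117, -0.034, -0.2, -0.6, 0.7]
[0.0173, 0.0116, -0.0342, -0.2, -0.6, 0.7]
[0.017, 0.0115, -0.0343, -0.2, -0.6, 0.7]
[0.0168, 0.0114, -0.0345, -0.2, -0.6, 0.7]
[0.0165, 0.0113, -0.0346, -0.2, -0.6, 0.7]
```

Request:
{"api": "drive_tool", "payload": {
  "deltas": [
    [0.0175,0.0115,-0.034,-0.2,-0.6,0.7],
    [0.0175,0.0115,-0.034,-0.2,-0.6,0.7],
    [0.017,0.0115,-0.0345,-0.2,-0.6,0.7],
    [0.017,0.0115,-0.0345,-0.2,-0.6,0.7],
    [0.0165,0.0115,-0.0345,-0.2,-0.6,0.7]
  ]
}}

```text
time: 1.77
tool_pos: [0.5862, -0.0947, 0.1007]
ee_rot: [-1.565, 0.222, 0.323]
wrist_force: [0.7, 0.6, 0.1]
grip_width: 0.0851
```

Run:
```python
from h import *
pose()
yaw=np.radians(3.8);h=np.array([np.cos(yaw),np.sin(yaw),0]);O=ori(yaw,np.radians(-20))
g=np.array([.541,-.090,0])+.007*h;g[2]=.008
plan(g,O,5)
```

```text
t 1.77 p [ 0.5862 -0.0947  0.1007] y [-0.339  -0.0232 -0.9405] z [-0.0648  0.9979 -0.0012] F [0.6876 0.5995 0.1079] w 0.0851 
q [-0.0426  0.644   0.1614  1.6178 -0.0408  1.2289  1.7594]
[-0.0008, 0.02, 0.0015, 0.0, 0.0, 0.0]
[-0.0008, 0.02, 0.0015, 0.0, 0.0, 0.0]
[-0.0008, 0.02, 0.0015, 0.0, 0.0, 0.0]
[-0.0008, 0.02, 0.0015, 0.0, 0.0, 0.0]
[-0.0008, 0.02, 0.0015, 0.0, 0.0, 0.0]
```

Request:
{"api": "drive_tool", "payload": {
  "deltas": [
    [-0.002,0.018,0.004,0,0,0],
    [-0.002,0.02,0.004,0,0,0],
    [0,0.02,0,0,0,0],
    [0,0.02,0,0,0,0],
    [0,0.012,0,0,0,0]
  ]
}}

```text
time: 2.18
tool_pos: [0.5629, -0.101, 0.0326]
ee_rot: [-1.562, 0.229, 0.301]
wrist_force: [-6.4, 0.2, 83.2]
grip_width: 0.0853
```

Run:
```python
from h import *
pose()
yaw=np.radians(3.8);h=np.array([np.cos(yaw),np.sin(yaw),0]);O=ori(yaw,np.radians(-20))
g=np.array([.541,-.090,0])+.007*h;g[2]=.008
plan(g,O,1)
```

```text
t 2.18 p [ 0.5629 -0.101   0.0326] y [-0.3307 -0.0156 -0.9436] z [-0.0466  0.9989 -0.0002] F [-6.4251  0.1842 83.161 ] w 0.0853 
q [-0.0263  0.6957  0.1559  1.7129 -0.0543  1.074   1.7618]
[-0.0054, 0.0279, 0.0121, -0.4, -1.1, 0.7]
```

Request:
{"api": "drive_tool", "payload": {
  "deltas": [
    [0,-0.03,0,0,0,0],
    [0,-0.01,0,0,0,0],
    [0,0,0,0,0,0],
    [0,0,0,0,0,0]
  ]
}}

```text
time: 2.52
tool_pos: [0.5799, -0.1007, 0.0776]
ee_rot: [-1.562, 0.221, 0.293]
wrist_force: [0.3, 0.3, -0.1]
grip_width: 0.0856
```

Run:
```python
from h import *
pose()
im=r.read_camera("top");cv2.imwrite("pics/top1.png",cv2.resize(im[100:250,240:450,::-1],None,fx=3,fy=3))
im=im.copy()
for c in rects(im,(45,60,20),(85,255,255),200):
    P=unproj("top",c.reshape(-1,2),.045)[:,:2].astype(np.float32);print(c.mean((0,1)),cv2.minAreaRect(P))
yaw=np.radians(3.8);h=np.array([np.cos(yaw),np.sin(yaw),0]);O=ori(yaw,np.radians(-20))
g=np.array([.541,-.090,0])+.007*h;g[2]=.008
plan(g-.05*O.as_matrix()[:,1],O,1)
```

```text
t 2.52 p [ 0.5799 -0.1007  0.0776] y [-0.3214 -0.0141 -0.9468] z [-0.0459  0.9989  0.0007] F [ 0.2897  0.2641 -0.1138] w 0.0856 
q [-0.0291  0.6547  0.1601  1.657  -0.0507  1.161   1.7588]
[400.1955 178.7594] ((0.5143315196037292, -0.2757980525493622), (0.04760243743658066, 0.09830627590417862), 87.64055633544922)
[-0.0059, 0.0254, 0.0128, -0.4, -1.1, 1.2]
```

View pics/top1.png

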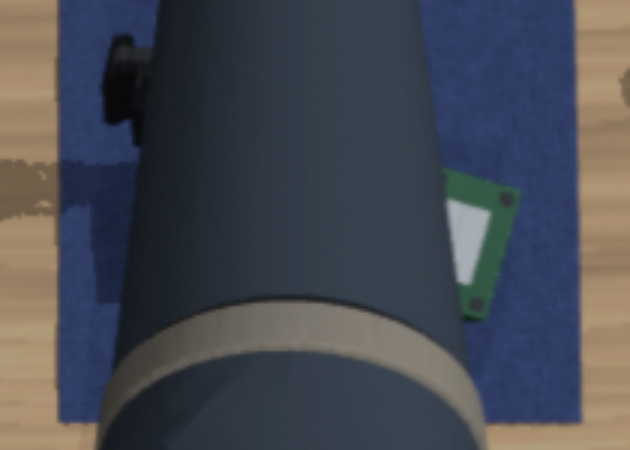

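The crop shows that the arm hides the left cover from the top camera. I'll check the cover with the side camera.

Run:
```python
from h import *
im0=cv2.imread("pics/side0.png")[:,:,::-1].copy()
im=r.read_camera("side").copy();cv2.imwrite("pics/side1.png",cv2.resize(im[120:360,200:400,::-1],None,fx=2.5,fy=2.5))
for i in (im0,im):
  for c in rects(i,(0,0,120),(180,60,255),60):
    m=c.mean((0,1))
    if 200<m[0]<320 and 190<m[1]<320:
        P=unproj("side",c.reshape(-1,2),.045)[:,:2].astype(np.float32);print(m,cv2.minAreaRect(P))
```

```text
[278.76   288.8133] ((0.5181627869606018, -0.25997963547706604), (0.032531239092350006, 0.051720961928367615), 71.53241729736328)
[276.8308 217.9231] ((0.5428638458251953, -0.08926389366388321), (0.05221278965473175, 0.033486396074295044), 4.132211685180664)
[278.7143 289.    ] ((0.5179569125175476, -0.25999680161476135), (0.033034078776836395, 0.05210037901997566), 71.54161071777344)
[276.0806 218.0323] ((0.5413933396339417, -0.08924146741628647), (0.050461143255233765, 0.0341593399643898), 3.346414804458618)
```

View pics/side1.png

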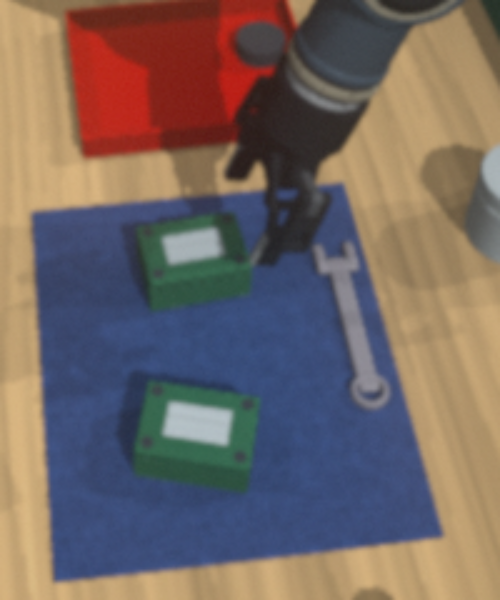

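The side view shows both covers unmoved, with patches at (276,218) and (279,289). The fingers are about 11 mm too far toward −y. I'll correct that, let the arm settle, then go down.

Request:
{"api": "drive_tool", "payload": {
  "deltas": [
    [-0.006,0.015,0.0125,-0.4,-1.1,1.2],
    [0,0,0,0,0,0],
    [0,0,0,0,0,0]
  ]
}}

```text
time: 2.87
tool_pos: [0.5642, -0.089, 0.06]
ee_rot: [-1.563, 0.231, 0.334]
wrist_force: [0.2, -0.6, 0.4]
grip_width: 0.0853
```

Run:
```python
from h import *
pose()
yaw=np.radians(3.8);h=np.array([np.cos(yaw),np.sin(yaw),0]);O=ori(yaw,np.radians(-20))
g=np.array([.541,-.089,0])+.007*h;g[2]=.008
plan(g,O,3)
```

```text
t 2.87 p [ 0.5642 -0.089   0.06  ] y [-0.3511 -0.0225 -0.9361] z [-0.0656  0.9978  0.0007] F [ 0.1925 -0.6005  0.3866] w 0.0853 
q [-0.0457  0.6694  0.1533  1.6887 -0.0442  1.1458  1.754 ]
[0.0011, 0.0181, 0.0005, 0.0, 0.0, -0.2]
[0.001, 0.0181, 0.0005, 0.0, 0.0, -0.2]
[0.0009, 0.0181, 0.0005, 0.0, 0.0, -0.2]
```

Request:
{"api": "drive_tool", "payload": {
  "deltas": [
    [0.001,0.018,0,0,0,0],
    [0.001,0.018,0,0,0,0],
    [0,0.012,0,0,0,0],
    [0,0,0,0,0,0]
  ]
}}

```text
time: 3.2
tool_pos: [0.5479, -0.0915, 0.0107]
ee_rot: [-1.563, 0.235, 0.334]
wrist_force: [-0.3, 0.0, -0.9]
grip_width: 0.0855
```

Request:
{"api": "drive_tool", "payload": {
  "deltas": [
    [0,0,0,0,0,0],
    [0,0,0,0,0,0],
    [0,0,0,0,0,0],
    [0,0,0,0,0,0]
  ],
  "jaw": 0.05,
  "newtons": 70
}}

```text
time: 3.53
tool_pos: [0.5494, -0.0918, 0.011]
ee_rot: [-1.563, 0.235, 0.332]
wrist_force: [0.3, 0.6, -3.0]
grip_width: 0.0629
```

Run:
```python
from h import *
pose()
```

```text
t 3.53 p [ 0.5494 -0.0918  0.011 ] y [-0.3521 -0.022  -0.9357] z [-0.0625  0.998   0.0001] F [ 0.3059  0.5618 -3.0423] w 0.0629 
q [-0.037   0.7184  0.1469  1.7412 -0.0491  1.0452  1.757 ]
```

```bash
cat >> h.py <<'E'
def stand(c0,yaw,p0,R0,foot,turn=90):
    # cover centre at grasp c0; returns TCP pose when turned about tool -z by turn deg & centre at foot,z=.048
    loc=R0.inv().apply(np.array(c0)-p0); R1=R0*R.from_rotvec([0,0,-np.radians(turn)])
    return np.array([*foot,.048])-R1.apply(loc),R1,loc
E
python3 - <<'E'
from h import *
import json
s=r.observe();p0=s["tool_pos"];R0=R.from_rotvec(s["ee_rot"])
yaw=np.radians(3.8)
P,R1,loc=stand([.5414,-.0915,.024],yaw,p0,R0,[.578,-.089]);print("stand tcp",P,R1.as_matrix()[:,1],"loc",loc)
json.dump([P.tolist(),R1.as_rotvec().tolist()],open("L.json","w"))
plan(P+[0,0,.06],R1,15,p0=p0+[0,0,.08],R0=R0)
print(R0.inv().apply([0,0,.08]))
E
```

```text
stand tcp [ 0.5911 -0.089   0.0559] [ 0.9339  0.0585 -0.3527] loc [-0.012  -0.0094  0.0008]
[0.002, -0.0025, 0.0, 0.0, 0.0, -6.0]
[0.0023, -0.0023, 0.0, 0.0, 0.0, -6.0]
[0.0025, -0.0021, 0.0, 0.0, 0.0, -6.0]
[0.0027, -0.0018, 0.0, 0.0, 0.0, -6.0]
[0.0029, -0.0015, 0.0, 0.0, 0.0, -6.0]
[0.003, -0.0012, 0.0, 0.0, 0.0, -6.0]
[0.0031, -0.0009, 0.0, 0.0, 0.0, -6.0]
[0.0032, -0.0005, 0.0, 0.0, 0.0, -6.0]
[0.0032, -0.0002, 0.0, 0.0, 0.0, -6.0]
[0.0032, 0.0001, 0.0, 0.0, 0.0, -6.0]
[0.0032, 0.0005, 0.0, 0.0, 0.0, -6.0]
[0.0031, 0.0008, 0.0, 0.0, 0.0, -6.0]
[0.003, 0.0011, 0.0, 0.0, 0.0, -6.0]
[0.0029, 0.0014, 0.0, 0.0, 0.0, -6.0]
[0.0027, 0.0017, 0.0, 0.0, 0.0, -6.0]
[-0.0282 -0.0749  0.    ]
```

Request:
{"api": "drive_tool", "payload": {
  "deltas": [
    [-0.007,-0.018,0,0,0,0],
    [-0.01,-0.025,0,0,0,0],
    [-0.01,-0.025,0,0,0,0],
    [-0.002,-0.008,0,0,0,0],
    [0,0,0,0,0,0]
  ]
}}

```text
time: 3.95
tool_pos: [0.5488, -0.0927, 0.0935]
ee_rot: [-1.564, 0.235, 0.332]
wrist_force: [0.5, -0.1, -3.4]
grip_width: 0.0628
```

Request:
{"api": "drive_tool", "payload": {
  "deltas": [
    [0.002,-0.0025,0,0,0,-6],
    [0.0025,-0.0025,0,0,0,-6],
    [0.0025,-0.002,0,0,0,-6],
    [0.0025,-0.002,0,0,0,-6],
    [0.003,-0.0015,0,0,0,-6]
  ]
}}

```text
time: 4.37
tool_pos: [0.5666, -0.0908, 0.0966]
ee_rot: [-1.563, -0.195, -0.091]
wrist_force: [-0.7, 0.8, -4.5]
grip_width: 0.063
```

Request:
{"api": "drive_tool", "payload": {
  "deltas": [
    [0.003,-0.001,0,0,0,-6],
    [0.003,-0.001,0,0,0,-6],
    [0.003,-0.0005,0,0,0,-6],
    [0.003,0,0,0,0,-6],
    [0.003,0,0,0,0,-6]
  ]
}}

```text
time: 4.78
tool_pos: [0.5703, -0.0802, 0.1069]
ee_rot: [-1.515, -0.39, -0.323]
wrist_force: [0.0, 1.1, -3.7]
grip_width: 0.063
```

Run:
```python
from h import *
import json
pose();P,rv=json.load(open("L.json"));plan(np.array(P)+[0,0,.05],R.from_rotvec(rv))
```

```text
t 4.78 p [ 0.5703 -0.0802  0.1069] y [ 0.4395  0.0345 -0.8976] z [-0.0471  0.9988  0.0154] F [ 0.0224  1.1002 -3.7256] w 0.063 
q [-0.0757  0.3238  0.2215  2.218  -0.7935  0.2203  2.4784]
[0.0026, 0.0014, -0.0014, 0.0, -0.2, -6.2]
[0.0024, 0.0017, -0.0014, 0.0, -0.2, -6.2]
[0.0022, 0.0019, -0.0014, 0.0, -0.2, -6.2]
[0.002, 0.0021, -0.0014, 0.0, -0.2, -6.2]
[0.0017, 0.0023, -0.0014, 0.0, -0.2, -6.2]
[0.0015, 0.0025, -0.0014, 0.0, -0.2, -6.2]
[0.0012, 0.0026, -0.0014, 0.0, -0.2, -6.2]
```

The turn stopped because joint 6 reached its lower limit. I'll fit a simple S-R-S kinematic model to the recorded poses and find which tilt range can be reached.

```bash
cat > kin.py <<'E'
import numpy as np, itertools
from scipy.spatial.transform import Rotation as R
from scipy.optimize import least_squares
# (q, p, y, z) recorded
D=[([-1.2229,.4694,-.0486,1.5336,.0241,1.141,-.0823],[.2482,.6272,.2304],[-.0006,-.0017,-1],[.3679,.9299,-.0018]),
([-.2862,.4137,.1031,1.7758,-.0948,1.2393,1.4358],[.5134,.0825,.1825],[-.2833,-.0042,-.959],[-.0074,1,-.0022]),
([-.0457,.6694,.1533,1.6887,-.0442,1.1458,1.754],[.5642,-.089,.06],[-.3511,-.0225,-.9361],[-.0656,.9978,.0007]),
([-.037,.7184,.1469,1.7412,-.0491,1.0452,1.757],[.5494,-.0918,.011],[-.3521,-.022,-.9357],[-.0625,.998,.0001]),
([-.0757,.3238,.2215,2.218,-.7935,.2203,2.4784],[.5703,-.0802,.1069],[.4395,.0345,-.8976],[-.0471,.9988,.0154])]
def fk(q,S,L):
    T=R.identity();p=np.array([0,0,L[0]]);lens=[0,0,L[1],0,L[2],0,L[3]]
    offs=[0,0,L[4],0,L[5],0,0]
    for i in range(7):
        T=T*R.from_euler('zyzyzyz'[i],S[i]*q[i]+(L[6] if i==6 else 0))
        p=p+T.apply([offs[i],0,lens[i]])
    M=T.as_matrix();return p,M[:,2],M[:,1]
def fit():
    best=None
    for s in itertools.product([1,-1],repeat=4):
        S=[s[0],1,s[1],1,s[2],1,s[3]]
        for o in(0,1.57,3.14,-1.57):
            f=lambda L:np.concatenate([np.r_[(a-b[1])*5,c-b[2],d-b[3]] for b in D for a,c,d in[fk(b[0],S,L)]])
            w=least_squares(f,[.22,.55,.46,.29,0,0,o])
            if best is None or w.cost<best[0]: best=(w.cost,S,w.x)
    return best
if __name__=="__main__":
    c,S,L=fit();print(c,S,np.round(L,4))
    for b in D:
        a=fk(b[0],S,L);print(np.round(a[0]-b[1],4),np.round(a[1]-b[2],3),np.round(a[2]-b[3],3))
    np.savez("kin.npz",S=S,L=L)
E
python3 kin.py
```

```text
0.07342555073133336 [-1, 1, -1, 1, -1, 1, -1] [ 0.308   0.4046  0.4381  0.2499  0.0795 -0.0364  1.5708]
[-0.0455  0.0077  0.0024] [-0. -0.  0.] [ 0. -0. -0.]
[0.0175 0.0346 0.001 ] [-0. -0. -0.] [-0. -0.  0.]
[-0.0055  0.032   0.0013] [-0.  0.  0.] [-0.  0. -0.]
[-0.0088  0.032   0.0021] [ 0.  0. -0.] [ 0.  0. -0.]
[ 0.0043  0.0008 -0.0069] [0. 0. 0.] [-0. -0. -0.]
```

```bash
cat > k2.py <<'E'
from kin import *
S=[-1,1,-1,1,-1,1,-1]
def fk2(q,V):  # V: 7x3 link offsets
    T=R.identity();p=np.zeros(3);p=p+[0,0,V[0,2]]
    V=V.copy();V[0,2]=0
    for i in range(7):
        T=T*R.from_euler('zyzyzyz'[i],S[i]*q[i]+(np.pi/2 if i==6 else 0)); p=p+T.apply(V[i])
    M=T.as_matrix();return p,M
mask=np.zeros((7,3),bool)
for i,j in[(0,2),(0,0),(2,2),(2,0),(4,2),(4,0),(5,0),(6,2),(3,0)]:mask[i,j]=True
def build(x):
    V=np.zeros((7,3));V[mask]=x;return V
v0=np.zeros((7,3));v0[0,2]=.3;v0[2,2]=.4;v0[4,2]=.43;v0[6,2]=.25
f=lambda x:np.r_[np.concatenate([(fk2(b[0],build(x))[0]-b[1])*1000 for b in D]),(x-v0[mask])*2]
w=least_squares(f,v0[mask]);V=build(w.x)
if __name__=="__main__":
    print(np.round(V,4));
    for b in D:print(np.round(fk2(b[0],V)[0]-b[1],4))
E
python3 k2.py
```

```text
[[-0.0747  0.      0.2953]
 [ 0.      0.      0.    ]
 [ 0.1167  0.      0.5065]
 [ 0.0281  0.      0.    ]
 [-0.0468  0.      0.4659]
 [ 0.0154  0.      0.    ]
 [ 0.      0.      0.279 ]]
[-0.0456  0.0151  0.007 ]
[0.0084 0.0288 0.0126]
[-0.0055  0.0243 -0.0083]
[-0.0094  0.0247 -0.0126]
[-0.0017 -0.0047  0.0012]
```

```bash
sed -i 's/(3,0)\]:mask/(3,0),(1,1),(3,1),(5,1),(6,0),(6,1)]:mask/' k2.py; python3 k2.py
python3 - <<'E'
from h import *
pose()
E
```

```text
[[ 3.000e-04  0.000e+00  2.362e-01]
 [ 0.000e+00 -2.950e-02  0.000e+00]
 [-8.000e-04  0.000e+00  5.534e-01]
 [-1.300e-03 -1.390e-02  0.000e+00]
 [ 1.000e-03  0.000e+00  4.667e-01]
 [-4.000e-04  7.000e-04  0.000e+00]
 [ 6.000e-04  5.000e-04  3.044e-01]]
[-0.  0.  0.]
[ 0. -0. -0.]
[-0. -0. -0.]
[0. 0. 0.]
[ 0.  0. -0.]
t 4.78 p [ 0.5703 -0.0802  0.1069] y [ 0.4395  0.0345 -0.8976] z [-0.0471  0.9988  0.0154] F [ 0.0224  1.1002 -3.7256] w 0.063 
q [-0.0757  0.3238  0.2215  2.218  -0.7935  0.2203  2.4784]
```

```bash
cat > k3.py <<'E'
from k2 import *
from h import ori
LO=np.array([-2.59,-.33,-1.39,.1,-1.04,.21,-2.66])+.02;HI=np.array([2.59,1.99,1.29,2.45,4.18,1.99,2.66])-.02
def ik(p,Rt,q0,reg=1e-3):
    Rm=R.from_matrix(Rt) if not isinstance(Rt,R) else Rt
    # tool: x,y,z ; fk M cols: M[:,2]=tool y, M[:,1]=tool z, => tool x = y×z = M2×M1=-M0
    def f(q):
        a,M=fk2(q,V);T=R.from_matrix(np.c_[-M[:,0],M[:,2],M[:,1]])
        return np.r_[(a-p)*10,(Rm.inv()*T).as_rotvec(),reg*(q-q0)]
    w=least_squares(f,np.clip(q0,LO+1e-4,HI-1e-4),bounds=(LO,HI));e=f(w.x)[:6]
    return w.x,np.abs(e).max()
E
cat > t.py <<'E'
from k3 import *
q0=np.array(D[3][0]);yaw=np.radians(3.8)
up=R.from_rotvec([0,np.pi,0])
for zz,ths in((.02,range(-70,-10,10)),(.05,range(20,100,10))):
  for x in(.54,.58,.62,.66):
    o=[]
    for th in ths:
        b=[]
        for br,fl in((0,0),(np.pi,0),(np.pi,1),(0,1)):
          for q2 in(.3,.8):
            q=q0.copy();q[1]=q2;q[4]=br;q[6]=1.6 if not(fl) else -1.5
            if br>1:q[6]-=np.pi*np.sign(q[6])
            Rt=ori(yaw,np.radians(th));Rt=Rt*up if fl else Rt
            s,e=ik([x,-.09,zz],Rt,q)
            if e<.01:b.append(round(float(s[4]),1))
        o.append((th,sorted(set(b))))
    print(zz,x,o)
E
python3 t.py
```

```text
0.02 0.54 [(-70, [0.0]), (-60, [0.0]), (-50, [0.0]), (-40, [0.0]), (-30, [0.0]), (-20, [-0.0])]
0.02 0.58 [(-70, []), (-60, [0.0]), (-50, [0.0]), (-40, [0.0]), (-30, [-0.0]), (-20, [-0.0])]
0.02 0.62 [(-70, []), (-60, [0.0]), (-50, [0.0]), (-40, [-0.0]), (-30, [-0.0]), (-20, [-0.0])]
0.02 0.66 [(-70, []), (-60, []), (-50, [-0.0]), (-40, [-0.0]), (-30, [-0.0]), (-20, [-0.0])]
0.05 0.54 [(20, [-0.9, 0.7]), (30, [4.1]), (40, [3.3]), (50, []), (60, []), (70, []), (80, []), (90, [])]
0.05 0.58 [(20, [-0.6]), (30, []), (40, [3.5]), (50, [3.3]), (60, []), (70, []), (80, []), (90, [3.7])]
0.05 0.62 [(20, [-0.1, -0.0]), (30, []), (40, [3.4]), (50, [3.4]), (60, [3.4]), (70, [3.0, 3.4]), (80, [3.4]), (90, [3.4])]
0.05 0.66 [(20, [-0.1, -0.0]), (30, []), (40, [3.4]), (50, [3.4]), (60, [3.4]), (70, [3.0, 3.4]), (80, [3.2, 3.4]), (90, [3.4])]
```

```bash
python3 - <<'E'
from h import *
plan([.5488,-.0918,.06],R.from_rotvec([-1.563,.235,.332]),8)
E
cat > t2.py <<'E'
from k3 import *
# max theta for cover centre distance, various total turn
yaw=np.radians(3.8);h=np.array([np.cos(yaw),np.sin(yaw),0])
for th0 in(-50,-55,-60):
  O=ori(yaw,np.radians(th0));a=O.as_matrix()[:,1]
  loc=O.inv().apply(-(.018*h+np.array([0,0,.010])+.024*a))  # centre rel TCP; gp 18mm fwd, 10mm above centre
  for x in(.57,.60,.63):
    C0=np.array([.541,-.09,.024]); s0,e0=ik(C0-O.apply(loc),O,np.array(D[3][0]))
    o=[]
    for T in(70,74,78,82,86,90):
        t=np.radians(T);C=np.array([x,-.09,.003+.045*np.sin(t)+.021*np.cos(t)]);Rt=ori(yaw,np.radians(th0+T))
        q=np.array(D[3][0]);q[5]=.4
        s,e=ik(C-Rt.apply(loc),Rt,q);o.append((T,round(e,4)))
    print(th0,x,round(e0,4),np.round(C0-O.apply(loc),3),o,np.round(s,2))
E
python3 t2.py
```

```text
[-0.005, 0.004, -0.0014, -0.1, -0.1, 5.9]
[-0.0046, 0.0045, -0.0014, -0.1, -0.1, 5.9]
[-0.0041, 0.005, -0.0014, -0.1, -0.1, 5.9]
[-0.0036, 0.0054, -0.0014, -0.1, -0.1, 5.9]
[-0.003, 0.0057, -0.0013, -0.1, -0.1, 5.9]
[-0.0024, 0.006, -0.0013, -0.1, -0.1, 5.9]
[-0.0018, 0.0062, -0.0013, -0.1, -0.1, 5.9]
[-0.0012, 0.0064, -0.0013, -0.1, -0.1, 5.9]
-50 0.57 0.0 [ 0.541 -0.09   0.019] [(70, np.float64(0.0)), (74, np.float64(0.0)), (78, np.float64(0.0)), (82, np.float64(0.0)), (86, np.float64(0.2327)), (90, np.float64(0.2971))] [ 0.14  0.45  0.04  2.17 -0.89  0.23  2.64]
-50 0.6 0.0 [ 0.541 -0.09   0.019] [(70, np.float64(0.0)), (74, np.float64(0.017)), (78, np.float64(0.0825)), (82, np.float64(0.1481)), (86, np.float64(0.2136)), (90, np.float64(0.2787))] [ 0.1   0.48  0.06  2.12 -0.91  0.23  2.64]
-50 0.63 0.0 [ 0.541 -0.09   0.019] [(70, np.float64(0.0)), (74, np.float64(0.0)), (78, np.float64(0.0616)), (82, np.float64(0.1275)), (86, np.float64(0.1935)), (90, np.float64(0.2591))] [ 0.08  0.51  0.08  2.07 -0.92  0.23  2.64]
-55 0.57 0.0 [ 0.539 -0.09   0.02 ] [(70, np.float64(0.0)), (74, 
[... 585 characters left out ...]
0.14  2.08 -0.94  0.23  2.64]
-60 0.57 0.0 [ 0.538 -0.09   0.022] [(70, np.float64(0.0)), (74, np.float64(0.0)), (78, np.float64(0.0)), (82, np.float64(0.0)), (86, np.float64(0.0)), (90, np.float64(0.1436))] [-0.    0.45  0.18  2.18 -0.92  0.23  2.64]
-60 0.6 0.0 [ 0.538 -0.09   0.022] [(70, np.float64(0.0)), (74, np.float64(0.0)), (78, np.float64(0.0)), (82, np.float64(0.0)), (86, np.float64(0.0569)), (90, np.float64(0.1234))] [-0.02  0.48  0.18  2.13 -0.93  0.23  2.64]
-60 0.63 0.0 [ 0.538 -0.09   0.022] [(70, np.float64(0.0)), (74, np.float64(0.0)), (78, np.float64(0.0)), (82, np.float64(0.0)), (86, np.float64(0.0357)), (90, np.float64(0.1025))] [-0.03  0.51  0.19  2.08 -0.94  0.23  2.64]
```

Request:
{"api": "drive_tool", "payload": {
  "deltas": [
    [-0.005,0.002,-0.0015,0,0,5.9],
    [-0.0045,0.003,-0.0015,0,0,5.9],
    [-0.004,0.004,-0.0015,0,0,5.9],
    [-0.0035,0.005,-0.0015,0,0,5.9],
    [-0.003,0.0055,-0.0015,0,0,5.9]
  ]
}}

```text
time: 5.2
tool_pos: [0.5431, -0.0853, 0.0779]
ee_rot: [-1.549, 0.038, 0.097]
wrist_force: [0.7, 0.6, -3.7]
grip_width: 0.0632
```

Request:
{"api": "drive_tool", "payload": {
  "deltas": [
    [-0.0025,0.004,-0.0015,0,0,5.9],
    [-0.002,0.004,-0.0015,0,0,5.9],
    [-0.001,0.004,-0.0015,0,0,5.9],
    [0,0,0,0,0,0],
    [0,0,0,0,0,0]
  ]
}}

```text
time: 5.62
tool_pos: [0.5355, -0.0884, 0.058]
ee_rot: [-1.539, 0.293, 0.365]
wrist_force: [-0.1, 0.2, -3.0]
grip_width: 0.0629
```

Run:
```python
from h import *
pose();plan([.549,-.0918,.012],R.from_rotvec([-1.563,.235,.332]),3)
```

```text
t 5.62 p [ 0.5355 -0.0884  0.058 ] y [-0.4078 -0.0035 -0.913 ] z [-0.0431  0.999   0.0154] F [-0.0594  0.2228 -3.0342] w 0.0629 
q [-0.3374  0.744   0.6047  1.7394 -0.3247  1.209   2.0205]
[0.0103, 0.0122, -0.0016, -0.4, -0.2, -1.1]
[0.0101, 0.0124, -0.0015, -0.4, -0.2, -1.1]
[0.0098, 0.0126, -0.0015, -0.4, -0.2, -1.1]
```

Request:
{"api": "drive_tool", "payload": {
  "deltas": [
    [0.01,0.012,-0.0015,-0.4,-0.2,-1.2],
    [0.01,0.0125,-0.0015,-0.4,-0.2,-1.1],
    [0.008,0.011,-0.0015,-0.4,-0.2,-1.1],
    [0,0,0,0,0,0]
  ]
}}

```text
time: 5.95
tool_pos: [0.5463, -0.0922, 0.012]
ee_rot: [-1.564, 0.23, 0.323]
wrist_force: [-0.4, -0.2, -3.6]
grip_width: 0.0631
```

Run:
```python
from h import *
pose()
```

```text
t 5.95 p [ 0.5463 -0.0922  0.012 ] y [-0.3438 -0.0212 -0.9388] z [-0.0596  0.9982 -0.0007] F [-0.4276 -0.1596 -3.6101] w 0.0631 
q [-0.3259  0.7841  0.5791  1.7735 -0.3612  1.0663  2.0471]
```

Request:
{"api": "drive_tool", "payload": {
  "deltas": [
    [0,0.001,0,0,0,0],
    [0,0,0,0,0,0],
    [0,0,0,0,0,0]
  ],
  "jaw": 0.0854
}}

```text
time: 6.2
tool_pos: [0.5443, -0.0928, 0.0138]
ee_rot: [-1.563, 0.231, 0.32]
wrist_force: [-1.1, 0.0, 0.8]
grip_width: 0.0853
```

Request:
{"api": "drive_tool", "payload": {
  "deltas": [
    [0,-0.02,0,0,0,0],
    [0,-0.03,0,0,0,0],
    [0,-0.01,0,0,0,0],
    [0,0,0,0,0,0]
  ]
}}

```text
time: 6.53
tool_pos: [0.5648, -0.0924, 0.0754]
ee_rot: [-1.562, 0.231, 0.317]
wrist_force: [0.3, 0.0, -1.0]
grip_width: 0.0854
```

```bash
cat >> h.py <<'E'
def side_patch():
    im=r.read_camera("side").copy()
    for c in rects(im,(0,0,115),(180,60,255),60):
        m=c.mean((0,1))
        if 200<m[0]<320 and 190<m[1]<320:
            P=unproj("side",c.reshape(-1,2),.045)[:,:2].astype(np.float32);q=cv2.minAreaRect(P);print("patch",m,np.round([*q[0],*q[1],q[2]],4))
    return im
def grasp(C,yaw,th=-55,fwd=.018,up=.010,back=0.0):
    O=ori(yaw,np.radians(th));a=O.as_matrix()[:,1];h=np.array([np.cos(yaw),np.sin(yaw),0])
    return np.array([C[0],C[1],.024])+fwd*h+[0,0,up]+.024*a-back*a,O
E
python3 - <<'E'
from h import *
pose();side_patch()
g,O=grasp([.5383,-.0916],np.radians(3.6),back=.07);print(g);plan(g,O)
E
```

```text
t 6.53 p [ 0.5648 -0.0924  0.0754] y [-0.3415 -0.0182 -0.9397] z [-0.0551  0.9985  0.0007] F [ 0.3155  0.0447 -1.025 ] w 0.0854 
q [-0.342   0.722   0.6154  1.7052 -0.3245  1.1904  2.019 ]
patch [278.7013 288.987 ] [ 0.5178 -0.2599  0.033   0.0525 71.5416]
patch [275.9844 219.9688] [ 0.5402 -0.0939  0.0518  0.0344  2.9167]
[ 0.5939 -0.0881  0.0604]
[0.0065, 0.0007, 0.0006, -0.1, -0.1, 7.0]
[0.0066, -0.0001, 0.0006, -0.1, -0.1, 7.0]
[0.0065, -0.0009, 0.0005, -0.1, -0.1, 7.0]
[0.0064, -0.0017, 0.0005, -0.1, -0.1, 7.0]
[0.0061, -0.0024, 0.0005, -0.1, -0.1, 7.0]
```

Request:
{"api": "drive_tool", "payload": {
  "deltas": [
    [0.0065,0,-0.001,0,0,7],
    [0.0065,0,-0.001,0,0,7],
    [0.0065,-0.001,-0.001,0,0,7],
    [0.0065,-0.002,0,0,0,7],
    [0.006,-0.0025,0,0,0,7]
  ]
}}

```text
time: 7.0
tool_pos: [0.5874, -0.095, 0.0663]
ee_rot: [-1.451, 0.729, 0.798]
wrist_force: [0.2, 0.5, 0.5]
grip_width: 0.0854
```

Request:
{"api": "drive_tool", "payload": {
  "deltas": [
    [0,0,0,0,0,0],
    [0,0,0,0,0,0]
  ]
}}

```text
time: 7.17
tool_pos: [0.5853, -0.0946, 0.0539]
ee_rot: [-1.445, 0.741, 0.814]
wrist_force: [0.9, 0.3, 1.2]
grip_width: 0.0852
```

Run:
```python
from h import *
pose()
g,O=grasp([.5385,-.0935],np.radians(3.4));print(g);plan(g,O,4)
```

```text
t 7.17 p [ 0.5853 -0.0946  0.0539] y [-0.8381 -0.0364 -0.5442] z [-0.0473  0.9989  0.0059] F [0.9318 0.3023 1.2399] w 0.0852 
q [-0.2345  1.1244  0.5709  1.2221 -0.2195  1.8839  1.9834]
[ 0.5368 -0.0936  0.0202]
[0.0005, 0.0147, 0.0008, -0.2, 0.0, -0.5]
[0.0004, 0.0147, 0.0008, -0.2, 0.0, -0.5]
[0.0002, 0.0147, 0.0009, -0.2, 0.0, -0.5]
[0.0001, 0.0147, 0.0009, -0.2, 0.0, -0.5]
```

Request:
{"api": "drive_tool", "payload": {
  "deltas": [
    [0.0,0.0145,0.0005,0,0,-0.5],
    [0.0,0.0145,0.0005,0,0,-0.5],
    [0,0.0145,0.0005,0,0,-0.5],
    [0,0.008,0,0,0,0],
    [0,0,0,0,0,0]
  ]
}}

```text
time: 7.58
tool_pos: [0.5372, -0.0955, 0.0251]
ee_rot: [-1.451, 0.719, 0.787]
wrist_force: [0.3, 0.3, -0.3]
grip_width: 0.0856
```

Request:
{"api": "drive_tool", "payload": {
  "deltas": [
    [0,0,0,0,0,0],
    [0,0,0,0,0,0],
    [0,0,0,0,0,0],
    [0,0,0,0,0,0]
  ],
  "jaw": 0.05,
  "newtons": 80
}}

```text
time: 7.92
tool_pos: [0.5394, -0.0949, 0.0281]
ee_rot: [-1.452, 0.711, 0.78]
wrist_force: [-0.2, 0.9, -1.6]
grip_width: 0.0629
```

```bash
cat >> h.py <<'E'
def setdown(loc,R0,T,foot,dz=0):
    t=np.radians(T);Rt=R0*R.from_rotvec([0,0,-t]);C=np.array([*foot,.003+.045*np.sin(t)+.021*np.cos(t)+dz])
    return C-Rt.apply(loc),Rt
E
python3 - <<'E'
from h import *
import json
pose();s=r.observe();p0=s["tool_pos"];R0=R.from_rotvec(s["ee_rot"])
loc=R0.inv().apply(np.array([.5385,-.094,.024])-p0)
loc[2]=0;print(loc)
json.dump([loc.tolist(),s["ee_rot"].tolist()],open("L.json","w"))
P,Rt=setdown(loc,R0,75,[.60,-.095]);print(P,Rt.as_matrix()[:,1])
print(R0.inv().apply([0,0,.06]))
plan(P+[0,0,.03],Rt,13,p0=p0+[0,0,.06],R0=R0)
E
```

```text
t 7.92 p [ 0.5394 -0.0949  0.0281] y [-0.8152 -0.0306 -0.5784] z [-0.0436  0.999   0.0086] F [-0.1559  0.862  -1.5738] w 0.0629 
q [-0.2617  1.0776  0.5675  1.3939 -0.2291  1.7285  1.9918]
[0.0028 0.0031 0.    ]
[ 0.5963 -0.0952  0.0538] [ 0.3469  0.0232 -0.9376]
[-0.0489 -0.0347  0.0005]
[0.0028, -0.0034, -0.0002, 0.0, 0.0, -5.8]
[0.0031, -0.0031, -0.0002, 0.0, 0.0, -5.8]
[0.0034, -0.0027, -0.0002, 0.0, 0.0, -5.8]
[0.0037, -0.0024, -0.0002, 0.0, 0.0, -5.8]
[0.0039, -0.002, -0.0002, 0.0, 0.0, -5.8]
[0.0041, -0.0016, -0.0002, 0.0, 0.0, -5.8]
[0.0042, -0.0012, -0.0002, 0.0, 0.0, -5.8]
[0.0043, -0.0008, -0.0002, 0.0, 0.0, -5.8]
[0.0044, -0.0003, -0.0002, 0.0, 0.0, -5.8]
[0.0044, 0.0001, -0.0002, 0.0, 0.0, -5.8]
[0.0043, 0.0006, -0.0002, 0.0, 0.0, -5.8]
[0.0043, 0.001, -0.0002, 0.0, 0.0, -5.8]
[0.0041, 0.0014, -0.0002, 0.0, 0.0, -5.8]
```

Request:
{"api": "drive_tool", "payload": {
  "deltas": [
    [0,0,0,0,0,0],
    [0,0,0,0,0,0],
    [0.0065,0.006,0,0,0,0],
    [0.001,0.001,0,0,0,0],
    [0,0,0,0,0,0]
  ],
  "jaw": 0.08
}}

```text
time: 8.33
tool_pos: [0.5392, -0.0956, 0.0177]
ee_rot: [-1.454, 0.709, 0.779]
wrist_force: [-0.4, 0.8, -0.1]
grip_width: 0.0802
```

Request:
{"api": "drive_tool", "payload": {
  "deltas": [
    [0.0,0.0,0,0,0,0],
    [0,0,0,0,0,0],
    [0,0,0,0,0,0],
    [0,0,0,0,0,0]
  ],
  "jaw": 0.05
}}

```text
time: 8.67
tool_pos: [0.539, -0.0956, 0.0175]
ee_rot: [-1.454, 0.711, 0.78]
wrist_force: [-0.4, 0.6, -0.2]
grip_width: 0.0633
```

Run:
```python
from h import *
import json
pose();s=r.observe();p0=s["tool_pos"];R0=R.from_rotvec(s["ee_rot"])
loc=R0.inv().apply(np.array([.5385,-.094,.024])-p0)
loc[2]=0;print(loc)
json.dump([loc.tolist(),s["ee_rot"].tolist()],open("L.json","w"))
P,Rt=setdown(loc,R0,75,[.60,-.095]);print(P,Rt.as_matrix()[:,1])
plan(P+[0,0,.03],Rt,13,p0=p0+[0,0,.06],R0=R0)
```

```text
t 8.67 p [ 0.539  -0.0956  0.0175] y [-0.8152 -0.0321 -0.5783] z [-0.0443  0.999   0.0071] F [-0.4302  0.5812 -0.2145] w 0.0633 
q [-0.2599  1.0912  0.5644  1.3934 -0.2333  1.7159  1.9907]
[-0.0055 -0.0034  0.    ]
[ 0.6064 -0.0947  0.0506] [ 0.3468  0.0221 -0.9377]
[0.0028, -0.0044, -0.0002, 0.0, 0.0, -5.8]
[0.0032, -0.0041, -0.0002, 0.0, 0.0, -5.8]
[0.0036, -0.0037, -0.0002, 0.0, 0.0, -5.8]
[0.004, -0.0033, -0.0002, 0.0, 0.0, -5.8]
[0.0043, -0.0029, -0.0002, 0.0, 0.0, -5.8]
[0.0046, -0.0025, -0.0002, 0.0, 0.0, -5.8]
[0.0048, -0.002, -0.0002, 0.0, 0.0, -5.8]
[0.005, -0.0015, -0.0002, 0.0, 0.0, -5.8]
[0.0051, -0.001, -0.0002, 0.0, 0.0, -5.8]
[0.0052, -0.0005, -0.0002, 0.0, 0.0, -5.8]
[0.0052, 0.0, -0.0002, 0.0, 0.0, -5.8]
[0.0052, 0.0006, -0.0002, 0.0, 0.0, -5.8]
[0.0051, 0.0011, -0.0002, 0.0, 0.0, -5.8]
```

Request:
{"api": "drive_tool", "payload": {
  "deltas": [
    [-0.016,-0.0115,0,0,0,0],
    [-0.0245,-0.017,0,0,0,0],
    [-0.008,-0.006,0,0,0,0],
    [0.003,-0.0045,0,0,0,-5.8],
    [0.003,-0.004,0,0,0,-5.8]
  ]
}}

```text
time: 9.08
tool_pos: [0.5499, -0.094, 0.0697]
ee_rot: [-1.499, 0.547, 0.623]
wrist_force: [-0.2, 0.4, -2.8]
grip_width: 0.0634
```

Request:
{"api": "drive_tool", "payload": {
  "deltas": [
    [0.0035,-0.0035,0,0,0,-5.8],
    [0.004,-0.0035,0,0,0,-5.8],
    [0.0045,-0.003,0,0,0,-5.8],
    [0.0045,-0.0025,0,0,0,-5.8],
    [0.005,-0.002,0,0,0,-5.8]
  ]
}}

```text
time: 9.5
tool_pos: [0.58, -0.0919, 0.0686]
ee_rot: [-1.561, 0.127, 0.204]
wrist_force: [0.2, 0.2, -3.7]
grip_width: 0.0631
```

Request:
{"api": "drive_tool", "payload": {
  "deltas": [
    [0.005,-0.0015,0,0,0,-5.8],
    [0.005,-0.001,0,0,0,-5.8],
    [0.005,-0.0005,0,0,0,-5.8],
    [0.005,0,0,0,0,-5.8],
    [0,0,0,0,0,0]
  ]
}}

```text
time: 9.92
tool_pos: [0.595, -0.0911, 0.0698]
ee_rot: [-1.553, -0.199, -0.129]
wrist_force: [-2.4, 0.5, -3.7]
grip_width: 0.0633
```

Run:
```python
from h import *
import json
pose()
loc,rv=json.load(open("L.json"));P,Rt=setdown(loc,R.from_rotvec(rv),75,[.60,-.095]);plan(P+[0,0,.02],Rt)
```

```text
t 9.92 p [ 0.595  -0.0911  0.0698] y [ 0.2074  0.0163 -0.9781] z [-0.0453  0.9989  0.007 ] F [-2.4211  0.5006 -3.6662] w 0.0633 
q [-0.275   0.5011  0.4883  2.0269 -0.5672  0.5232  2.2282]
[0.0056, 0.0007, -0.002, 0.0, 0.0, -4.2]
[0.0055, 0.0011, -0.002, 0.0, 0.0, -4.2]
```

Run:
```python
from h import *
import json
loc,rv=json.load(open("L.json"));P,Rt=setdown(loc,R.from_rotvec(rv),83,[.60,-.095]);print(P);plan(P+[0,0,.012],Rt,4)
```

```text
[ 0.6065 -0.0947  0.0499]
[0.0024, 0.0025, -0.001, 0.0, 0.0, -4.1]
[0.0022, 0.0027, -0.001, 0.0, 0.0, -4.1]
[0.002, 0.0028, -0.001, 0.0, 0.0, -4.1]
[0.0018, 0.003, -0.001, 0.0, 0.0, -4.1]
```

Request:
{"api": "drive_tool", "payload": {
  "deltas": [
    [0.0025,0.0025,-0.001,0,0,-4.2],
    [0.0025,0.0025,-0.001,0,0,-4.2],
    [0.002,0.002,-0.001,0,0,-4.2],
    [0.002,0.002,-0.001,0,0,-4.2],
    [0,0,0,0,0,0]
  ]
}}

```text
time: 10.33
tool_pos: [0.6121, -0.0922, 0.0765]
ee_rot: [-1.507, -0.387, -0.326]
wrist_force: [1.6, -0.7, -3.1]
grip_width: 0.0628
```

Run:
```python
from h import *
import json
pose()
loc,rv=json.load(open("L.json"));R0=R.from_rotvec(rv)
T=np.degrees((R0.inv()*R.from_rotvec(r.observe()["ee_rot"])).magnitude());print(T)
P,Rt=setdown(loc,R0,T,[.60,-.095]);print(P);plan(P,Rt)
im=r.read_camera("side");cv2.imwrite("pics/side2.png",cv2.resize(im[120:320,200:400,::-1],None,fx=2.5,fy=2.5))
```

```text
t 10.33 p [ 0.6121 -0.0922  0.0765] y [ 0.4405  0.0415 -0.8968] z [-0.0452  0.9987  0.024 ] F [ 1.6051 -0.7015 -3.0581] w 0.0628 
q [-0.019   0.4339  0.1848  2.1396 -0.967   0.2147  2.6574]
80.89643745434009
[ 0.6065 -0.0947  0.0501]
[-0.0167, 0.021, -0.0029, -0.9, -0.4, 0.0]
```

View pics/side2.png

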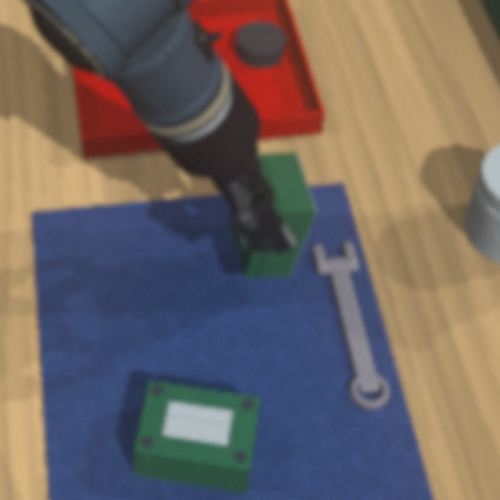

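The side view shows the cover nearly upright in the gripper. I'll ease off the joint limits a little and lower it.

Request:
{"api": "drive_tool", "payload": {
  "deltas": [
    [-0.003,0.004,0,0,0,2.5],
    [-0.0045,0.008,0,0,0,0.5],
    [-0.003,0.005,0,0,0,0],
    [0,0,0,0,0,0]
  ]
}}

```text
time: 10.72
tool_pos: [0.6073, -0.0892, 0.0506]
ee_rot: [-1.515, -0.348, -0.26]
wrist_force: [-0.6, 0.1, -3.1]
grip_width: 0.0632
```

```bash
cat > sd.py <<'E'
from h import *
import json,sys
pose()
loc,rv=json.load(open(sys.argv[1]));R0=R.from_rotvec(rv);s=r.observe();Rn=R.from_rotvec(s["ee_rot"])
d=(R0.inv()*Rn);print("T",np.degrees(d.as_rotvec()))
C=s["tool_pos"]+Rn.apply(loc);t=d.magnitude();print("centre",C,"rim clearance",C[2]-.003-.045*np.sin(t)-.021*abs(np.cos(t)))
print("tool-frame of world down 10mm",Rn.inv().apply([0,0,-.01]))
E
python3 sd.py L.json
```

```text
t 10.72 p [ 0.6073 -0.0892  0.0506] y [ 0.3787  0.0436 -0.9245] z [-0.0614  0.9979  0.0219] F [-0.5508  0.0833 -3.0645] w 0.0632 
q [-0.0723  0.4856  0.2442  2.1206 -0.9056  0.259   2.6002]
T [  0.586   -1.2732 -77.0258]
centre [ 0.6009 -0.0896  0.0516] rim clearance 7.97379825036677e-05
tool-frame of world down 10mm [-0.0038  0.0092 -0.0002]
```

Request:
{"api": "drive_tool", "payload": {
  "deltas": [
    [0,0,0,0,0,0],
    [0,0,0,0,0,0],
    [0,0,0,0,0,0],
    [0,0,0,0,0,0],
    [0,0,0,0,0,0]
  ],
  "jaw": 0.0854
}}

```text
time: 11.13
tool_pos: [0.6091, -0.089, 0.0512]
ee_rot: [-1.514, -0.352, -0.262]
wrist_force: [-0.2, -0.2, 0.0]
grip_width: 0.0851
```

Run:
```python
from h import *
pose()
im=r.read_camera("side");im2=r.read_camera("top")
cv2.imwrite("pics/s3.png",np.hstack([cv2.resize(im[120:320,200:400,::-1],None,fx=2,fy=2),cv2.resize(im2[60:260,240:440,::-1],None,fx=2,fy=2)]))
```

```text
t 11.13 p [ 0.6091 -0.089   0.0512] y [ 0.3816  0.0449 -0.9232] z [-0.0632  0.9978  0.0224] F [-0.2094 -0.1735  0.0181] w 0.0851 
q [-0.0663  0.4856  0.2371  2.1181 -0.9051  0.257   2.6016]
```

View pics/s3.png

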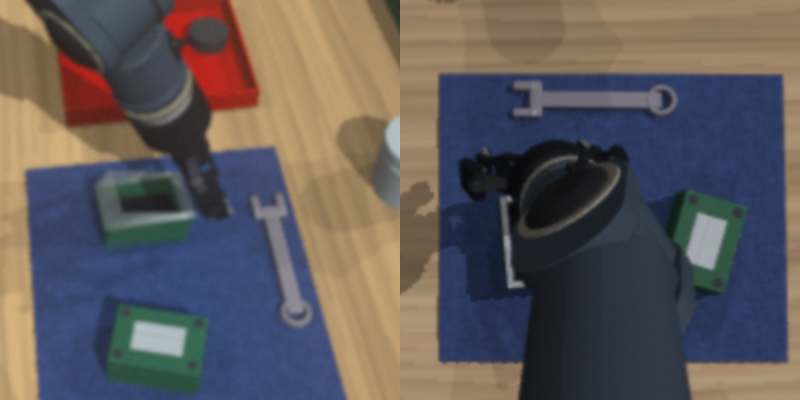

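It tipped onto its top by itself once released. In the side crop it lies underside up at about (145,200), and the right cover, wrench and pulley haven't moved. I'll raise the arm and look into the hollow.

Request:
{"api": "drive_tool", "payload": {
  "deltas": [
    [0,-0.03,0,0,0,3],
    [0,-0.04,0,0,0,6],
    [0,-0.04,-0.01,0,0,6],
    [0,-0.02,-0.03,0,1.5,6],
    [0,0,-0.03,0,2,6]
  ]
}}

```text
time: 11.65
tool_pos: [0.5713, -0.1562, 0.1634]
ee_rot: [-1.53, 0.05, 0.067]
wrist_force: [2.1, -0.5, 0.5]
grip_width: 0.0853
```

Run:
```python
from h import *
pose()
im=r.read_camera("side").copy();im2=r.read_camera("top").copy()
cv2.imwrite("pics/s4.png",np.hstack([cv2.resize(im[180:280,220:340,::-1],(480,400)),cv2.resize(im2[130:210,270:350,::-1],(320,400*80//80))]))
g,O=grasp([.5164,-.2607],np.radians(-18.2),back=.08);print(g);plan(g,O)
```

```text
t 11.65 p [ 0.5713 -0.1562  0.1634] y [-0.0756  0.0399 -0.9963] z [-0.0094  0.9991  0.0407] F [ 2.0867 -0.5195  0.465 ] w 0.0853 
q [-0.3223  0.5288  0.7466  1.781  -0.41    1.0828  2.1661]
[ 0.5771 -0.2806  0.0661]
[0.0013, 0.011, -0.0155, 1.0, 2.2, 6.2]
[0.0031, 0.0105, -0.0156, 1.0, 2.2, 6.2]
[0.0048, 0.0098, -0.0156, 1.0, 2.2, 6.2]
[0.0064, 0.0089, -0.0155, 1.0, 2.2, 6.2]
[0.0079, 0.0079, -0.0154, 1.0, 2.2, 6.2]
[0.0093, 0.0067, -0.0152, 1.0, 2.2, 6.2]
[0.0105, 0.0054, -0.0149, 1.0, 2.2, 6.2]
[0.0116, 0.0039, -0.0146, 1.0, 2.2, 6.2]
```

View pics/s4.png

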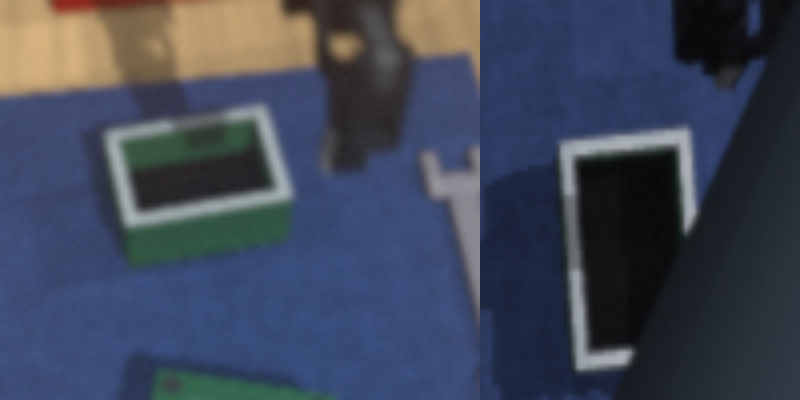

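The hollow of the left cover is empty: dark floor, no bright boss, in both views at (210,180) and (630,250). That makes the left one the faulty cover. Next is the right one.

Request:
{"api": "drive_tool", "payload": {
  "deltas": [
    [0.001,0.006,-0.0155,1,2.2,6.2],
    [0.003,0.006,-0.0155,1,2.2,6.2],
    [0.005,0.007,-0.0155,1,2.2,6.2],
    [0.0065,0.008,-0.0155,1,2.2,6.2],
    [0.008,0.008,-0.0155,1,2.2,6.2]
  ]
}}

```text
time: 12.17
tool_pos: [0.5755, -0.2306, 0.1151]
ee_rot: [-1.383, 0.626, 0.351]
wrist_force: [0.5, -1.0, -0.1]
grip_width: 0.0854
```

Request:
{"api": "drive_tool", "payload": {
  "deltas": [
    [0.009,0.006,-0.015,1,2.2,6.2],
    [0.0105,0.005,-0.01,1,2.2,6.2],
    [0.008,0,-0.005,1,2.2,6.2],
    [0,0,0,0,0,0],
    [0,0,0,0,0,0]
  ]
}}

```text
time: 12.58
tool_pos: [0.5695, -0.2558, 0.0621]
ee_rot: [-1.253, 0.92, 0.512]
wrist_force: [-0.4, -0.2, 0.3]
grip_width: 0.0856
```

Run:
```python
from h import *
pose()
for b in(.05,.0):
    g,O=grasp([.5164,-.2607],np.radians(-18.2),back=b);print(g);plan(g,O,3)
```

```text
t 12.58 p [ 0.5695 -0.2558  0.0621] y [-0.771   0.2706 -0.5764] z [0.3054 0.9515 0.0383] F [-0.4028 -0.1841  0.2802] w 0.0856 
q [ 0.1112  1.1291  0.5157  1.1188 -0.27    1.9412  1.9099]
[ 0.5537 -0.273   0.0489]
[0.0015, 0.005, -0.0072, -0.3, 0.7, 0.1]
[0.0016, 0.0051, -0.0072, -0.3, 0.7, 0.1]
[0.0017, 0.0051, -0.0071, -0.3, 0.7, 0.1]
[ 0.5148 -0.2602  0.0202]
[0.0014, 0.0217, -0.0075, -0.3, 0.7, 0.1]
[0.0015, 0.0217, -0.0073, -0.3, 0.7, 0.1]
[0.0016, 0.0218, -0.0072, -0.3, 0.7, 0.1]
```

Request:
{"api": "drive_tool", "payload": {
  "deltas": [
    [0,0,-0.012,-0.3,1,0],
    [0,0,-0.01,-0.3,1,0],
    [0,0,0,0,0,0],
    [0,0,0,0,0,0]
  ]
}}

```text
time: 12.92
tool_pos: [0.5622, -0.2803, 0.0682]
ee_rot: [-1.288, 0.948, 0.486]
wrist_force: [1.1, -0.1, -0.5]
grip_width: 0.0852
```

Run:
```python
from h import *
pose()
g,O=grasp([.5164,-.2607],np.radians(-18.2));print(g);plan(g,O,4)
```

```text
t 12.92 p [ 0.5622 -0.2803  0.0682] y [-0.7701  0.2537 -0.5853] z [ 0.3181  0.948  -0.0077] F [ 1.1371 -0.1272 -0.5409] w 0.0852 
q [ 0.1234  1.126   0.5436  1.1173 -0.2491  1.9335  1.9056]
[ 0.5148 -0.2602  0.0202]
[0.0022, 0.0174, 0.0011, 0.0, -0.1, 0.2]
[0.0023, 0.0174, 0.0011, 0.0, -0.1, 0.2]
[0.0023, 0.0174, 0.0011, 0.0, -0.1, 0.2]
[0.0024, 0.0174, 0.0011, 0.0, -0.1, 0.2]
```

Request:
{"api": "drive_tool", "payload": {
  "deltas": [
    [0.004,0.015,0.002,0,0,0.2],
    [0.003,0.0175,0.002,0,0,0.2],
    [0.002,0.0175,0,0,0,0.2],
    [0.001,0.013,0,0,0,0],
    [0,0,0,0,0,0]
  ]
}}

```text
time: 13.33
tool_pos: [0.5235, -0.2648, 0.0339]
ee_rot: [-1.302, 0.944, 0.475]
wrist_force: [0.2, -1.0, -0.2]
grip_width: 0.0856
```

Run:
```python
from h import *
pose()
g,O=grasp([.5164,-.2607],np.radians(-18.2));print(g);plan(g,O,1)
```

```text
t 13.33 p [ 0.5235 -0.2648  0.0339] y [-0.7652  0.2441 -0.5957] z [ 0.3161  0.9486 -0.0174] F [ 0.1889 -0.9844 -0.2371] w 0.0856 
q [ 0.0913  1.1005  0.5389  1.2743 -0.2476  1.7967  1.9085]
[ 0.5148 -0.2602  0.0202]
[0.0052, 0.016, 0.0019, 0.4, -0.9, 1.6]
```

Request:
{"api": "drive_tool", "payload": {
  "deltas": [
    [0.005,0.009,0.0015,0.4,-0.8,0.8],
    [0.003,0.008,0.001,0,0,0.8],
    [0,0,0,0,0,0]
  ]
}}

```text
time: 13.58
tool_pos: [0.5181, -0.26, 0.0209]
ee_rot: [-1.284, 0.947, 0.498]
wrist_force: [-0.2, 0.3, -0.5]
grip_width: 0.0855
```

Request:
{"api": "drive_tool", "payload": {
  "deltas": [
    [0,0,0,0,0,0],
    [0,0,0,0,0,0],
    [0,0,0,0,0,0],
    [0,0,0,0,0,0]
  ],
  "jaw": 0.05,
  "newtons": 80
}}

```text
time: 13.92
tool_pos: [0.5195, -0.2603, 0.0212]
ee_rot: [-1.285, 0.945, 0.498]
wrist_force: [-1.6, 1.2, -0.7]
grip_width: 0.063
```

Run:
```python
from h import *
import json
pose();s=r.observe();p0=s["tool_pos"];R0=R.from_rotvec(s["ee_rot"])
loc=R0.inv().apply(np.array([.5164,-.2607,.024])-p0);print(loc)
loc[2]=0
json.dump([loc.tolist(),s["ee_rot"].tolist()],open("R.json","w"))
P,Rt=setdown(loc,R0,78,[.575,-.275]);print(P,Rt.as_matrix()[:,1]);print(R0.inv().apply([0,0,.06]))
plan(P+[0,0,.02],Rt,14,p0=p0+[0,0,.06],R0=R0)
```

```text
t 13.92 p [ 0.5195 -0.2603  0.0212] y [-0.7748  0.252  -0.5798] z [ 0.3108  0.9505 -0.0022] F [-1.6279  1.1793 -0.7449] w 0.063 
q [ 0.0944  1.1181  0.5265  1.2779 -0.2498  1.7941  1.9175]
[-0.0039  0.0007 -0.0014]
[ 0.5782 -0.276   0.0536] [ 0.3774 -0.1255 -0.9175]
[-0.0489 -0.0348 -0.0001]
[0.003, -0.0032, 0.0002, 0.0, 0.0, -5.6]
[0.0033, -0.0029, 0.0002, 0.0, 0.0, -5.6]
[0.0035, -0.0026, 0.0002, 0.0, 0.0, -5.6]
[0.0038, -0.0022, 0.0002, 0.0, 0.0, -5.6]
[0.004, -0.0019, 0.0002, 0.0, 0.0, -5.6]
[0.0041, -0.0015, 0.0002, 0.0, 0.0, -5.6]
[0.0042, -0.0011, 0.0002, 0.0, 0.0, -5.6]
[0.0043, -0.0006, 0.0002, 0.0, 0.0, -5.6]
[0.0044, -0.0002, 0.0002, 0.0, 0.0, -5.6]
[0.0044, 0.0002, 0.0002, 0.0, 0.0, -5.6]
[0.0043, 0.0006, 0.0002, 0.0, 0.0, -5.6]
[0.0042, 0.001, 0.0002, 0.0, 0.0, -5.6]
[0.0041, 0.0015, 0.0002, 0.0, 0.0, -5.6]
[0.004, 0.0018, 0.0002, 0.0, 0.0, -5.6]
```

Request:
{"api": "drive_tool", "payload": {
  "deltas": [
    [-0.016,-0.0115,0,0,0,0],
    [-0.0245,-0.017,0,0,0,0],
    [-0.008,-0.006,0,0,0,0],
    [0.003,-0.003,0,0,0,-5.8],
    [0.0035,-0.003,0,0,0,-5.8]
  ]
}}

```text
time: 14.33
tool_pos: [0.529, -0.2634, 0.0775]
ee_rot: [-1.366, 0.8, 0.337]
wrist_force: [-0.6, -0.6, -1.6]
grip_width: 0.0629
```

Request:
{"api": "drive_tool", "payload": {
  "deltas": [
    [0.0035,-0.0025,0,0,0,-5.8],
    [0.004,-0.002,0,0,0,-5.8],
    [0.004,-0.002,0,0,0,-5.8],
    [0.004,-0.0015,0,0,0,-5.8],
    [0.004,-0.001,0,0,0,-5.8]
  ]
}}

```text
time: 14.75
tool_pos: [0.554, -0.2727, 0.08]
ee_rot: [-1.523, 0.403, -0.088]
wrist_force: [-0.0, -0.1, -2.0]
grip_width: 0.0633
```

Request:
{"api": "drive_tool", "payload": {
  "deltas": [
    [0.0045,-0.0005,0,0,0,-5.8],
    [0.0045,0,0,0,0,-5.8],
    [0.0045,0,0,0,0,-5.8],
    [0.0045,0.0005,0,0,0,-5.8],
    [0.004,0.001,0,0,0,-5.8]
  ]
}}

```text
time: 15.17
tool_pos: [0.5753, -0.2808, 0.0867]
ee_rot: [-1.6, -0.014, -0.506]
wrist_force: [0.2, 1.0, -3.2]
grip_width: 0.0631
```

```bash
python3 sd.py R.json
python3 - <<'E'
from h import *
import json
loc,rv=json.load(open("R.json"));P,Rt=setdown(loc,R.from_rotvec(rv),77.5,[.575,-.275]);plan(P+[0,0,.006],Rt)
E
```

```text
t 15.17 p [ 0.5753 -0.2808  0.0867] y [ 0.3086 -0.1071 -0.9451] z [ 0.3099  0.9508 -0.0066] F [ 0.1515  1.0176 -3.1839] w 0.0631 
q [ 0.0716  0.4797  0.4218  2.018  -0.5832  0.4027  2.1835]
T [ -0.2713   0.0261 -73.6284]
centre [ 0.572  -0.2797  0.0847] rim clearance 0.03263646526333729
tool-frame of world down 10mm [-0.0033  0.0095  0.0001]
[-0.0076, 0.0259, 0.0056, 0.2, 0.1, -3.9]
```

Request:
{"api": "drive_tool", "payload": {
  "deltas": [
    [-0.002,0.006,0.002,0,0,-2.5],
    [-0.003,0.01,0.002,0,0,-1],
    [-0.003,0.009,0,0,0,0],
    [0,0,0,0,0,0]
  ]
}}

```text
time: 15.5
tool_pos: [0.57, -0.2758, 0.062]
ee_rot: [-1.599, -0.061, -0.556]
wrist_force: [-0.8, -0.0, -3.3]
grip_width: 0.0631
```

```bash
python3 sd.py R.json
```

```text
t 15.5 p [ 0.57   -0.2758  0.062 ] y [ 0.364  -0.1214 -0.9234] z [ 0.3119  0.9501 -0.002 ] F [-0.7864 -0.0462 -3.2545] w 0.0631 
q [ 0.1798  0.4857  0.2773  2.0834 -0.6977  0.2479  2.3054]
T [  0.0338   0.0675 -77.129 ]
centre [ 0.5668 -0.2747  0.0599] rim clearance 0.008312792498007569
tool-frame of world down 10mm [-0.0038  0.0092  0.    ]
```

Request:
{"api": "drive_tool", "payload": {
  "deltas": [
    [-0.0025,0.007,0,0,0,0],
    [0,0,0,0,0,0],
    [0,0,0,0,0,0]
  ]
}}

```text
time: 15.75
tool_pos: [0.5692, -0.2765, 0.0559]
ee_rot: [-1.598, -0.06, -0.556]
wrist_force: [0.7, 0.1, -2.9]
grip_width: 0.0634
```

Request:
{"api": "drive_tool", "payload": {
  "deltas": [
    [0,0,0,0,0,0],
    [0,0,0,0,0,0],
    [0,0,0,0,0,0],
    [0,0,0,0,0,0],
    [0,0,0,0,0,0]
  ],
  "jaw": 0.0854
}}

```text
time: 16.17
tool_pos: [0.573, -0.2788, 0.0612]
ee_rot: [-1.6, -0.067, -0.563]
wrist_force: [-0.6, 0.3, -0.3]
grip_width: 0.0854
```

```bash
python3 sd.py R.json
python3 - <<'E'
from h import *
im=r.read_camera("side")
cv2.imwrite("pics/s5.png",cv2.resize(im[180:340,200:380,::-1],None,fx=3,fy=3))
E
```

```text
t 16.17 p [ 0.573  -0.2788  0.0612] y [ 0.3709 -0.1244 -0.9203] z [ 0.3125  0.9499 -0.0025] F [-0.5828  0.3086 -0.305 ] w 0.0854 
q [ 0.1879  0.4903  0.2711  2.0799 -0.7201  0.2398  2.3296]
T [  0.0155   0.1139 -77.5906]
centre [ 0.5698 -0.2777  0.059 ] rim clearance 0.007552549759618282
tool-frame of world down 10mm [-0.0039  0.0092  0.    ]
```

View pics/s5.png

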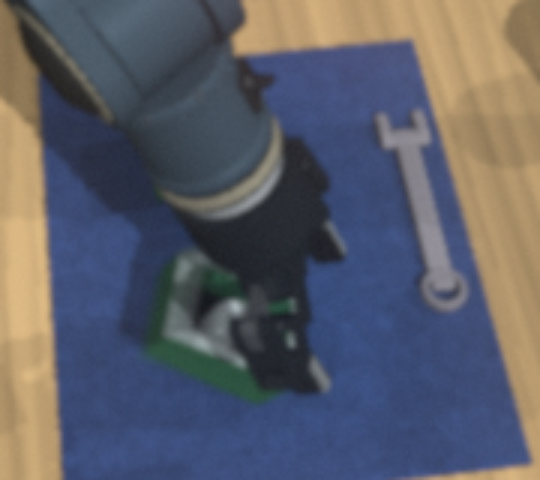

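The second cover also tipped onto its top, and its bright boss shows in the middle at (225,320), so the right one is good. I'll back off and measure the faulty cover.

Request:
{"api": "drive_tool", "payload": {
  "deltas": [
    [0.005,-0.03,0,0,0,2],
    [0.005,-0.04,0,0,0,4],
    [0,-0.04,0,0,0,6],
    [0,-0.02,0.0,0,0,6],
    [0,0,0,0,0,3]
  ]
}}

```text
time: 16.63
tool_pos: [0.5372, -0.2676, 0.1848]
ee_rot: [-1.558, 0.233, -0.274]
wrist_force: [0.5, 0.0, -0.1]
grip_width: 0.0854
```

Run:
```python
from h import *
pose()
for n in("side","top"):
    im=r.read_camera(n).copy();cv2.imwrite(f"pics/{n}6.png",im[:,:,::-1])
    for c in rects(im,(0,0,95),(180,70,255),60):
        P=unproj(n,c.reshape(-1,2),.045)[:,:2].astype(np.float32);q=cv2.minAreaRect(P)
        if .4<q[0][0]<.63 and -.36<q[0][1]<0:print(n,c.mean((0,1)),np.round([*q[0],*q[1],q[2]],4))
```

```text
t 16.63 p [ 0.5372 -0.2676  0.1848] y [ 0.0254 -0.0061 -0.9997] z [0.3169 0.9485 0.0023] F [ 0.4556  0.043  -0.0593] w 0.0854 
q [-0.1272  0.4439  0.7025  1.8186 -0.3503  0.978   1.9679]
side [263.1141 287.4161] [ 0.4884 -0.2511  0.0694  0.0943 72.0409]
side [259.8112 223.2797] [ 0.5098 -0.0949  0.0655  0.0706  3.9959]
side [292.2994 290.179 ] [ 0.5432 -0.2046  0.3444  0.2865 88.2935]
side [298.1374 188.916 ] [ 0.6099 -0.0145  0.1199  0.0649  5.1756]
top [388.6486 195.027 ] [ 0.4873 -0.2524  0.0655  0.091  72.24  ]
top [308.0724 179.0592] [ 0.5227 -0.0949  0.0908  0.0646  3.4671]
```

Run:
```python
from h import *
O=ori(np.radians(3.5),0)
plan([.5227,-.0949,.10],O,6)
im=cv2.imread("pics/top6.png")[:,:,::-1].copy()
m=cv2.inRange(cv2.cvtColor(im,cv2.COLOR_RGB2GRAY)[100:150,145:200],0,45)
ys,xs=np.nonzero(m);print("pulley",unproj("top",[[xs.mean()+145,ys.mean()+100]],.026),len(xs))
```

```text
[-0.0117, 0.0133, 0.0264, 0.0, -3.7, 0.2]
[-0.0099, 0.0133, 0.0271, 0.0, -3.7, 0.2]
[-0.0081, 0.0134, 0.0276, 0.0, -3.7, 0.2]
[-0.0063, 0.0134, 0.0281, 0.0, -3.7, 0.2]
[-0.0044, 0.0134, 0.0284, 0.0, -3.7, 0.2]
[-0.0025, 0.0135, 0.0286, 0.0, -3.7, 0.2]
pulley [[0.6664 0.185  0.026 ]] 681
```

Request:
{"api": "drive_tool", "payload": {
  "deltas": [
    [-0.012,0.012,0.0265,0,-3.7,0.2],
    [-0.01,0.013,0.027,0,-3.7,0.2],
    [-0.008,0.013,0.0275,0,-3.7,0.2],
    [-0.006,0.013,0.028,0,-3.7,0.2],
    [-0.0045,0.008,0.0285,0,-3.7,0.2]
  ]
}}

```text
time: 17.15
tool_pos: [0.5199, -0.1274, 0.1161]
ee_rot: [-1.58, -0.01, -0.009]
wrist_force: [-0.4, -0.0, -0.0]
grip_width: 0.0855
```

Request:
{"api": "drive_tool", "payload": {
  "deltas": [
    [0,0,0.015,0,-3.0,0.2],
    [0,0,0,0,0,0],
    [0,0,0,0,0,0]
  ]
}}

```text
time: 17.4
tool_pos: [0.5144, -0.1043, 0.1113]
ee_rot: [-1.574, -0.052, 0.052]
wrist_force: [-0.3, -0.8, 0.5]
grip_width: 0.0851
```

Run:
```python
from h import *
pose()
O=ori(np.radians(3.5),0)
plan([.5227,-.0949,.07],O,1)
```

```text
t 17.4 p [ 0.5144 -0.1043  0.1113] y [-0.0002 -0.0043 -1.    ] z [-0.0662  0.9978 -0.0043] F [-0.3174 -0.7651  0.4525] w 0.0851 
q [-0.3255  0.41    0.5614  2.0331 -0.3008  0.7782  2.0519]
[0.0045, 0.0206, 0.0045, 0.1, 0.1, 0.0]
[0.0044, 0.0206, 0.0045, 0.1, 0.1, 0.0]
```

Request:
{"api": "drive_tool", "payload": {
  "deltas": [
    [0.0045,0.02,0.0045,0,0,0],
    [0.0045,0.015,0.005,0,0,0],
    [0,0,0,0,0,0],
    [0,0,0,0,0,0]
  ]
}}

```text
time: 17.73
tool_pos: [0.5245, -0.1016, 0.0778]
ee_rot: [-1.579, -0.049, 0.038]
wrist_force: [1.1, 0.5, -0.1]
grip_width: 0.0857
```

Run:
```python
from h import *
pose()
O=ori(np.radians(3.5),0)
plan([.5227,-.0949,.013],O,3)
```

```text
t 17.73 p [ 0.5245 -0.1016  0.0778] y [ 0.0072 -0.0084 -0.9999] z [-0.055   0.9984 -0.0088] F [ 1.1402  0.481  -0.0556] w 0.0857 
q [-0.3036  0.4718  0.5305  2.0397 -0.3497  0.7092  2.0716]
[-0.0006, 0.0216, 0.0024, 0.2, -0.1, 0.1]
[-0.0006, 0.0216, 0.0024, 0.2, -0.1, 0.1]
[-0.0005, 0.0216, 0.0023, 0.2, -0.1, 0.1]
```

Request:
{"api": "drive_tool", "payload": {
  "deltas": [
    [0,0.008,0.0075,0.3,0,0],
    [0,0,0.001,0,0,0],
    [0,0,0,0,0,0]
  ]
}}

```text
time: 17.98
tool_pos: [0.5248, -0.0967, 0.0712]
ee_rot: [-1.575, -0.047, 0.03]
wrist_force: [-0.3, -0.2, 0.1]
grip_width: 0.0856
```

Run:
```python
from h import *
pose()
O=ori(np.radians(3.5),0)
plan([.5227,-.0949,.012],O,3)
```

```text
t 17.98 p [ 0.5248 -0.0967  0.0712] y [ 0.0108 -0.0047 -0.9999] z [-0.0486  0.9988 -0.0052] F [-0.3253 -0.1721  0.0848] w 0.0856 
q [-0.3037  0.4797  0.5218  2.0466 -0.3638  0.6927  2.0698]
[-0.0009, 0.0197, 0.0007, 0.1, -0.2, 0.2]
[-0.0008, 0.0197, 0.0007, 0.1, -0.2, 0.2]
[-0.0007, 0.0197, 0.0007, 0.1, -0.2, 0.2]
```

Request:
{"api": "drive_tool", "payload": {
  "deltas": [
    [0,0.018,0.001,0,0,0],
    [0,0.02,0.001,0,0,0],
    [0,0.018,0.001,0,0,0],
    [0,0,0,0,0,0],
    [0,0,0,0,0,0]
  ]
}}

```text
time: 18.4
tool_pos: [0.5284, -0.0959, 0.0174]
ee_rot: [-1.576, -0.052, 0.021]
wrist_force: [0.1, 0.1, -0.2]
grip_width: 0.0854
```

Request:
{"api": "drive_tool", "payload": {
  "deltas": [
    [0,0,0,0,0,0],
    [0,0,0,0,0,0],
    [0,0,0,0,0,0],
    [0,0,0,0,0,0]
  ],
  "jaw": 0.05,
  "newtons": 70
}}

```text
time: 18.73
tool_pos: [0.53, -0.0959, 0.0209]
ee_rot: [-1.576, -0.055, 0.017]
wrist_force: [-0.1, 0.5, -4.2]
grip_width: 0.0623
```

Request:
{"api": "drive_tool", "payload": {
  "deltas": [
    [0,-0.02,0,0,0,0],
    [0,-0.035,0,0,0,0],
    [0,-0.035,0,0,0,0],
    [0,0,0,0,0,0],
    [0,0,0,0,0,0]
  ]
}}

```text
time: 19.15
tool_pos: [0.5253, -0.0954, 0.1134]
ee_rot: [-1.576, -0.051, 0.021]
wrist_force: [-0.9, 0.2, -4.4]
grip_width: 0.0628
```

Run:
```python
from h import *
pose()
plan([.53,.158,.11],ori(0,0),8)
```

```text
t 19.15 p [ 0.5253 -0.0954  0.1134] y [ 0.0189 -0.005  -0.9998] z [-0.0455  0.9989 -0.0058] F [-0.8695  0.2357 -4.4149] w 0.0628 
q [-0.3496  0.4132  0.5704  2.0246 -0.315   0.7686  2.0238]
[0.002, 0.0003, 0.0316, 0.0, 0.3, 0.1]
[0.0018, 0.0003, 0.0316, 0.0, 0.3, 0.1]
[0.0017, 0.0003, 0.0316, 0.0, 0.3, 0.1]
[0.0015, 0.0003, 0.0317, 0.0, 0.3, 0.1]
[0.0013, 0.0003, 0.0317, 0.0, 0.3, 0.1]
[0.0011, 0.0004, 0.0317, 0.0, 0.3, 0.1]
[0.0009, 0.0004, 0.0317, 0.0, 0.3, 0.1]
[0.0008, 0.0004, 0.0317, 0.0, 0.3, 0.1]
```

Request:
{"api": "drive_tool", "payload": {
  "deltas": [
    [0.001,0,0.015,0,0.3,0],
    [0.001,0,0.028,0,0.3,0],
    [0.001,0,0.031,0,0.3,0],
    [0.001,0,0.031,0,0.3,0],
    [0.001,0,0.031,0,0.3,0]
  ]
}}

```text
time: 19.57
tool_pos: [0.5234, 0.0347, 0.1095]
ee_rot: [-1.582, -0.013, -0.013]
wrist_force: [-0.0, -0.1, -3.4]
grip_width: 0.0625
```

Request:
{"api": "drive_tool", "payload": {
  "deltas": [
    [0.001,0,0.031,0,0.3,0],
    [0.001,0,0.031,0,0.3,0],
    [0.001,0,0.028,0,0.3,0],
    [0,0,0.015,0,0,0],
    [0,0,0,0,0,0]
  ]
}}

```text
time: 19.98
tool_pos: [0.5208, 0.1526, 0.1006]
ee_rot: [-1.583, 0.001, -0.009]
wrist_force: [0.8, -0.0, -3.4]
grip_width: 0.0629
```

Run:
```python
from h import *
pose()
plan([.53,.158,.06],ori(0,0),2)
```

```text
t 19.98 p [0.5208 0.1526 0.1006] y [ 0.005  -0.012  -0.9999] z [ 0.006   0.9999 -0.0119] F [ 0.8316 -0.0075 -3.4212] w 0.0629 
q [-0.796   0.4524  0.5505  2.0009 -0.315   0.7718  1.5022]
[0.0045, 0.0203, 0.003, 0.3, -0.2, 0.1]
[0.0046, 0.0203, 0.0028, 0.3, -0.2, 0.1]
```

Request:
{"api": "drive_tool", "payload": {
  "deltas": [
    [0.004,0.015,0.002,0.3,0,0],
    [0.004,0.022,0.002,0.3,0,0],
    [0,0.018,0,0,0,0],
    [0,0.012,0,0,0,0],
    [0,0,0,0,0,0]
  ]
}}

```text
time: 20.4
tool_pos: [0.5261, 0.154, 0.0264]
ee_rot: [-1.576, 0.003, -0.002]
wrist_force: [0.2, 0.6, -3.6]
grip_width: 0.0628
```

Run:
```python
from h import *
pose()
```

```text
t 20.4 p [0.5261 0.154  0.0264] y [-0.0009 -0.0051 -1.    ] z [ 0.0033  1.     -0.0051] F [ 0.1508  0.6291 -3.5935] w 0.0628 
q [-0.7184  0.5728  0.4667  2.0235 -0.4129  0.6395  1.5883]
```

Request:
{"api": "drive_tool", "payload": {
  "deltas": [
    [0,0.004,0,0,0,0],
    [0,0,0,0,0,0],
    [0,0,0,0,0,0]
  ]
}}

```text
time: 20.65
tool_pos: [0.5262, 0.1515, 0.0219]
ee_rot: [-1.577, 0.006, -0.004]
wrist_force: [-0.8, -0.7, -3.2]
grip_width: 0.0626
```

Request:
{"api": "drive_tool", "payload": {
  "deltas": [
    [0,0,0,0,0,0],
    [0,0,0,0,0,0],
    [0,0,0,0,0,0],
    [0,0,0,0,0,0]
  ],
  "jaw": 0.0854
}}

```text
time: 20.98
tool_pos: [0.5288, 0.151, 0.025]
ee_rot: [-1.575, 0.003, -0.009]
wrist_force: [-0.2, -0.6, -0.6]
grip_width: 0.0853
```

Request:
{"api": "drive_tool", "payload": {
  "deltas": [
    [0,-0.02,0,0,0,0],
    [0,-0.04,0,0,0,0],
    [0,-0.04,0,0,0,0],
    [0,-0.04,0.0,0,0,0],
    [0,0,0,0,0,0]
  ]
}}

```text
time: 21.4
tool_pos: [0.5279, 0.1508, 0.1704]
ee_rot: [-1.578, 0.006, -0.008]
wrist_force: [0.9, 0.3, 0.0]
grip_width: 0.0857
```

Request:
{"api": "drive_tool", "payload": {
  "deltas": [
    [0,0,0.03,0,0,0],
    [0,0,0.04,0,0,0],
    [0,0,0.04,0,0,0],
    [0,0,0.04,0,0,0],
    [0,0,0.03,0,0,0]
  ]
}}

```text
time: 21.82
tool_pos: [0.5357, 0.3278, 0.1779]
ee_rot: [-1.57, 0.011, -0.033]
wrist_force: [0.4, 0.6, 0.0]
grip_width: 0.0853
```

Run:
```python
from h import *
pose()
im=r.read_camera("side").copy();t=r.read_camera("top").copy()
cv2.imwrite("pics/fin.png",np.vstack([im[90:360,180:420,::-1].copy(),t[80:350,110:350,::-1]*1]) if 0 else np.hstack([cv2.resize(im[90:360,180:420,::-1],(400,450)),cv2.resize(t[80:275,270:443,::-1],(399,450))]))
for n,i in(("side",im),("top",t)):
    for c in rects(i,(0,0,95),(180,70,255),60):
        P=unproj(n,c.reshape(-1,2),.046)[:,:2].astype(np.float32);q=cv2.minAreaRect(P)
        if .4<q[0][0]<.68 and -.36<q[0][1]<.3 and q[1][0]<.15:print(n,c.mean((0,1)),np.round([*q[0],*q[1],q[2]],4))
```

```text
t 21.82 p [0.5357 0.3278 0.1779] y [ 0.0143  0.0004 -0.9999] z [0.0279 0.9996 0.0008] F [0.4108 0.5564 0.0391] w 0.0853 
q [-1.0271  0.4769  0.5633  1.7441 -0.289   0.9921  1.1852]
side [252.8725 144.2745] [ 0.5201  0.1478  0.0679  0.0924 89.936 ]
top [388.7551 195.1905] [ 0.4873 -0.2522  0.0653  0.0908 72.1918]
top [183.3775 184.3113] [ 0.5191  0.151   0.0634  0.0891 88.8393]
```

View pics/fin.png

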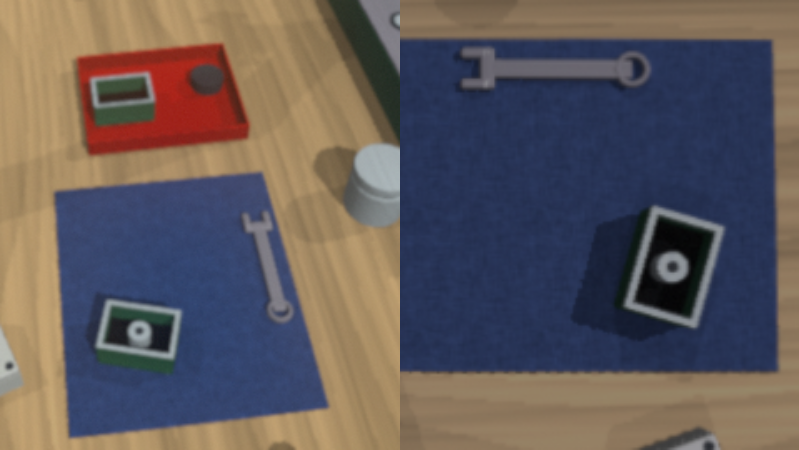

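The final views show the cover with a boss, underside up on the mat at (140,333). The empty one is flat in the tray at (122,95). The wrench and pulley are in place and the arm is clear, so I'll hand in.

Request:
{"api": "drive_tool", "payload": {
  "deltas": [
    [0,0,0,0,0,0],
    [0,0,0,0,0,0],
    [0,0,0,0,0,0]
  ]
}}

```text
time: 22.17
tool_pos: [0.5345, 0.3311, 0.1769]
ee_rot: [-1.57, 0.004, -0.026]
wrist_force: [-0.2, -0.5, 0.4]
grip_width: 0.0853
```

```bash
python3 -c "
from plant import r
print(r.finish_job())"
```

```text
the job is handed in; nothing more can be done
None
```

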